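# Fit the magnifier head and swing it over the watch

## Robot

A 6-joint arm with a two-finger parallel gripper is mounted at the origin on the work surface. World frame = base frame: x ahead of the robot, y to its left, z up, the work surface at z = 0. Lengths are in mm, angles in rad, forces in N, time in s.
With the tool pointing down it reaches from about 425 to 1125 mm from the base axis. Payload 14.9 kg.
Tool frame: the origin (TCP) lies midway between the tips of the shut fingers; the grasp point (between the pads) lies 19 mm behind it; x points along the fingers, y is the direction in which the jaws open and shut, and the axes are right-handed (so a half turn about x gives the same grasp; the last joint's range is limited). The gripper opens to 91 mm and grips with 3 to 60 N. Pads are 32 mm wide; open, the fingers measure 118 mm over their backs; the gripper's body (76 mm by 178 mm) begins 60 mm behind the grasp point.
Start: joints at [-1.268, 0.379, 1.734, -0, 1.028, -0.033], TCP at [230.663, -660.918, 213.932] pointing down, gripper open.
Joint ranges: [-2.77, 2.77], [-0.74, 2.19], [0, 2.66], [-1.06, 4.2], [0.31, 2.87], [-3.08, 3.08]. Speed limits (rad/s): [1.89, 1.89, 2.39, 3.14, 3.14, 3.14].

## Interface

Orientations are given as a 3x3 rotation matrix whose columns are the frame's x, y, z axes.
In Python, from cell import state, grab_frame, order gives the robot as it stands. The module is installed in compiled form; this text tells all that it offers.
- The arm moves only by the tool send_rows, never from a script. Its argument "rows" is a list that holds one entry, the list of rows, each a list of 7 numbers: the shift along the tool's x, y, z in m, then the turn, a rotation vector about the tool's x, y, z in rad, then the closure, from 0 (fully open) to 1 (shut). A call has 1 to 12 rows; each row is the pose to reach, as a shift and turn from the pose measured when the call began, along the tool's axes at that moment; what a row does not reach only later rows make up. A row lasts 1/8 s, in which the tool goes at most 62.5 mm and 10.7 degrees, less where a joint would pass 70% of its speed; a pose out of reach is approached as far as the arm can. A call with a gripper value outside its range is refused whole. The fingers move at their own pace and stop on an object; "force" is the grip in N (left out, the last holds). Time passes only in rows, so rows that repeat a pose let the fingers close. It gives the time, the measured TCP pose, the force and the opening at its end, in the units of the state.
- state(): the state, without advancing time (a new reading comes with each control period).
- grab_frame(name): name is "scene" or "top" or "wrist"; returns a dict with "img" (400x640x3 uint8, red, green, blue), "camera_matrix" (3x3 intrinsics, pixels), "cam_to_world" (4x4, takes a point from camera to world coordinates). Camera axes: x right, y down, z forward; pixel columns grow to the right and rows downward; lengths in mm; the calibration is good to about 2 mm. A picture is of the moment at which its call begins. There is no depth.
- order.hand_in(): hands the job in, once; it reports no verdict.
The state is a dict: "t": time; "joints": joint angles; "dq": joint speeds; "tau": joint torques, N m; "tool_pos": TCP position; "tcp_rot": TCP orientation; "force": force on the tool from outside, world axes, zero at the start; "moment": the same for the moment, N m; "opening": finger opening in mm.
Only numpy, scipy, OpenCV 4.12 (cv2) and the standard library are available. Lean on these libraries where they do the work, as an engineer would, in place of code of your own. Each camera call takes 0.05 s, during which the arm holds its last target.

## Task

Fit the loose magnifier head into the collar on the swing arm: lugs down through the slots until it sits flush, then twist it clockwise fully to its stop, so that its long side lies in line with the arm. Then swing the arm until the magnifier is centred over the watch in the vise, and leave it there. Do not touch the watch or its vise, and leave the other things on the bench where they are.

Things in the scene. Friction and masses are not known exactly. Their poses are not given: they have to be found in the camera images.
- lens_head: Loose magnifier head, about 160 g, standing glass up. Black rectangular frame 86 mm (its x) by 54 mm (its y) with a glass window and a white mark at each short end on top. Origin: centre of the underside, z up. The frame spans z = 23 to 53 mm; grip it across the 54 mm. Below it a round steel flange, radius 26 mm, z = 15 to 23 mm, and the spigot with the lugs. Same after half a turn.
- lens_seat (a point): On the head's axis 15 mm above its underside: centre of the flange's lower face, which comes to rest on the collar. Axes as the head's.
- lens_lug (a point): Outer end of one of two brass lugs at the foot of the head's spigot (round, radius 20 mm, z = 0 to 15 mm of the head). The lugs stick out along the head's +x and -x to radius 28 mm, 10 mm wide, z = 0 to 6 mm. This point: x = 28, z = 3 mm of the head.
- collar (a point): Centre of the top (seating) face of the bayonet collar at the arm's free end, 171 mm above the bench; x along the arm towards the pivot, z up. Ring of outer radius 36 mm, 16 mm deep, bore radius 22 mm; top plate 6 mm thick with two opposite slots. The head is in when its flange rests here (lens_seat meets this point).
- slot (a point): Outer end, on the collar's top face, of one of the two opposite slots (white marks on the rim): 31 mm from the collar's centre, 60 degrees anticlockwise from the collar's x seen from above. Slots are 14 mm wide at the bore. The lugs drop in here; then the head turns 60 degrees clockwise to firm stops, its long side then in line with the arm. Stops bar the other way.
- swing (a joint): Swing of the stiff magnifier arm about its upright pivot (rad), growing anticlockwise seen from above, -1.2 to 1.2; at 0 it points along its stand's -x, roughly at the robot. Friction of 0.6 N m (some 5 N at the handle) keeps it where it is left.
- pivot (a point): On the pivot axis at the height of the collar's seating face, 220 mm from the collar's centre. Axes as the arm's: the arm runs along -x. Aluminium bar 22 mm wide, its top 1 mm below this height; the pivot's black cap (radius 16 mm) rises 22 mm above it. The fixed round base below has radius 55 mm.
- red_handle (a point): Red upright handle on the arm, 130 mm from the pivot: round, 16 mm across, top 44 mm above the collar's seating face. This point is on its axis, 14 mm below its top. Pinch or push it to swing the arm.
- watch (a point): Centre of the face of the rose-gold watch (40 mm across, white dial up), 75 mm above the bench, held in the vise case_vise. It lies 208 to 232 mm from the pivot, so that the swinging collar passes nearly straight over it (at least 75 mm higher).
- case_vise: Black watch-case vise fixed on the bench, to the left or right of the arm; origin under the watch at bench level; its plate runs from x = -35 to 165 mm, 75 mm wide; highest point 97 mm, with steel screw and black knob at +x.
- die_tray: Black tray of white nylon dies, fixed on the bench on the other side of the arm; origin at bench level, 170 mm (x from -35 to 135 mm) by 85 mm, up to 50 mm high. Not part of the job.
- cushion: Bystander: black rubber casing cushion with a blue top, round, 80 mm across, 24 mm high.
- parts_bowl: Bystander: small glass bowl, 64 mm across, 35 mm high, standing under the swing arm.
- hammer: Bystander: 200 mm brass-headed hammer, lying along its x.
- driver: Bystander: 150 mm blue screwdriver, lying along its x.
- oil: Bystander: amber oil bottle, 40 mm across, 85 mm high.
- blower: Bystander: red dust blower, 62 mm across, 105 mm high, standing.
- jar: Bystander: glass jar with white cap, 56 mm across, 60 mm high.
Not all that is in view belongs to the job. Leave any blue or purple look-alike of the lens_head alone.

How it is judged:
By the outcome, as a careful person would: the job done as asked, in the order asked, and still so for the second after the job is handed in, with the robot touching nothing.
It also fails if it takes over 64 s, if anything falls off the work surface, if the arm or the gripper's body presses on something with over 40 N, if the wrist force passes 120 N, or if a joint passes its speed limit or range.

## Working session

There is one attempt and no reset: what is moved stays moved. The work goes in short steps, Python scripts to look and compute and a tool call to move; the robot and the scene stay as the last step left them, time stands still between calls to the robot, and variables do not carry over. Pictures are saved under pics/ and viewed, and the job is handed in when it is done.

Besides the shell and the picture viewer there is one more tool, called in YAML: its name, and indented under it one key for each argument. send_rows: Moves the arm, as the interface text tells. Its arguments: {"type":"object","properties":{"rows":{"type":"array"},"force":{"type":"number"}},"required":["rows"]}

```bash
ls; mkdir -p pics; python3 - <<'E'
from cell import state, grab_frame
import cv2,numpy as np
s=state()
for k,v in s.items(): print(k,np.round(v,3).tolist())
for n in ["scene","top","wrist"]:
    f=grab_frame(n); cv2.imwrite(f"pics/{n}0.png",f["img"][:,:,::-1]); print(n,f["camera_matrix"].round(2).tolist(),f["cam_to_world"].round(4).tolist())
E
```

```text
pics
t 0.0
joints [-1.268, 0.379, 1.735, -0.0, 1.028, -0.033]
dq [-0.001, -0.0, 0.001, -0.0, -0.0, 0.002]
tau [-0.001, -76.373, -43.437, 0.065, 0.042, -0.0]
tool_pos [230.542, -660.505, 213.259]
tcp_rot [[-0.0, 0.33, -0.944], [0.001, -0.944, -0.33], [-1.0, -0.001, -0.0]]
force [-0.394, 0.281, 0.666]
moment [-0.011, 0.014, 0.03]
opening 91.025
scene [[509.12, 0.0, 318.87], [0.0, 509.12, 203.2], [0.0, 0.0, 1.0]] [[0.702, 0.5989, -0.3854, 1040.2234], [0.7122, -0.5921, 0.3771, -524.1458], [-0.0024, -0.5392, -0.8422, 1284.8038], [0.0, 0.0, 0.0, 1.0]]
top [[500.25, 0.0, 329.73], [0.0, 500.25, 194.29], [0.0, 0.0, 1.0]] [[0.0019, -0.9909, 0.1342, 303.4421], [-1.0, -0.0017, 0.001, -13.9408], [-0.0008, -0.1342, -0.9909, 1889.4255], [0.0, 0.0, 0.0, 1.0]]
wrist [[278.98, 0.0, 319.34], [0.0, 278.98, 198.26], [0.0, 0.0, 1.0]] [[0.3298, -0.9073, -0.2609, 302.5057], [-0.9441, -0.3172, -0.0901, -634.7853], [-0.001, 0.2761, -0.9611, 383.6448], [0.0, 0.0, 0.0, 1.0]]
```

View pics/scene0.png

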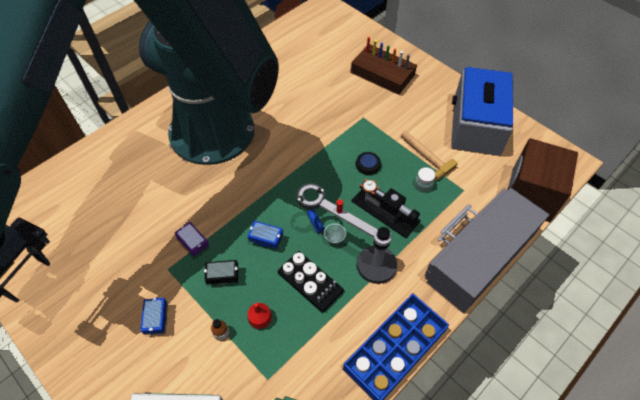

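View pics/top0.png

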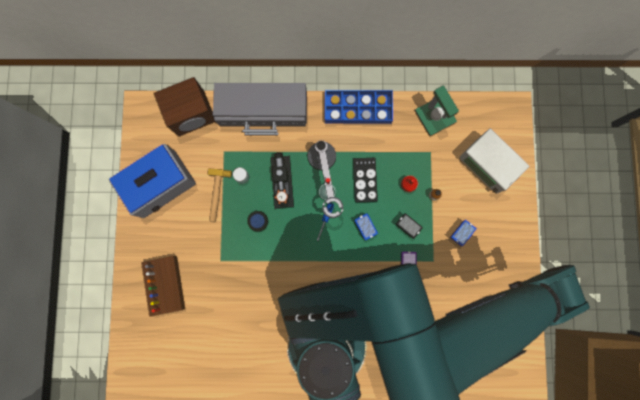

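View pics/wrist0.png

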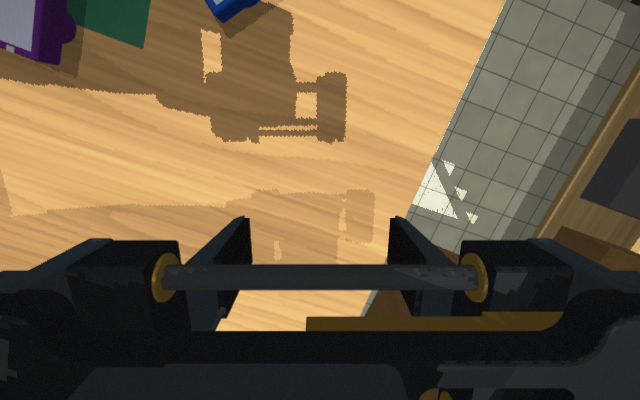

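Candidates for lens_head, as top px / scene px: black (408,224)/(222,272), blue (365,226)/(265,234), blue (462,232)/(153,315) and purple (408,258)/(192,238). By the description it is the black one. I'll check it in close crops.

```bash
cat > h.py <<'E'
import numpy as np,cv2
from cell import state,grab_frame
def ray(f,u,v,z):
    K=f["camera_matrix"];T=f["cam_to_world"]
    d=T[:3,:3]@np.linalg.inv(K)@np.array([u,v,1.]);o=T[:3,3]
    return (o+d*(z-o[2])/d[2])[:2]
def proj(f,p):
    K=f["camera_matrix"];T=f["cam_to_world"]
    c=K@(T[:3,:3].T@(np.asarray(p,float)-T[:3,3]));return c[:2]/c[2]
def crop(f,x0,y0,w,h,s,name):
    im=cv2.resize(f["img"][y0:y0+h,x0:x0+w,::-1],None,fx=s,fy=s,interpolation=cv2.INTER_CUBIC)
    cv2.imwrite("pics/"+name,im)
E
python3 - <<'E'
from h import *
f=grab_frame("top"); crop(f,290,130,150,110,5,"t1.png")
f=grab_frame("scene"); crop(f,190,140,240,170,3.3,"s1.png")
crop(f,195,250,60,45,10,"s2.png")
E
```

```text
(no output)
```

View pics/t1.png

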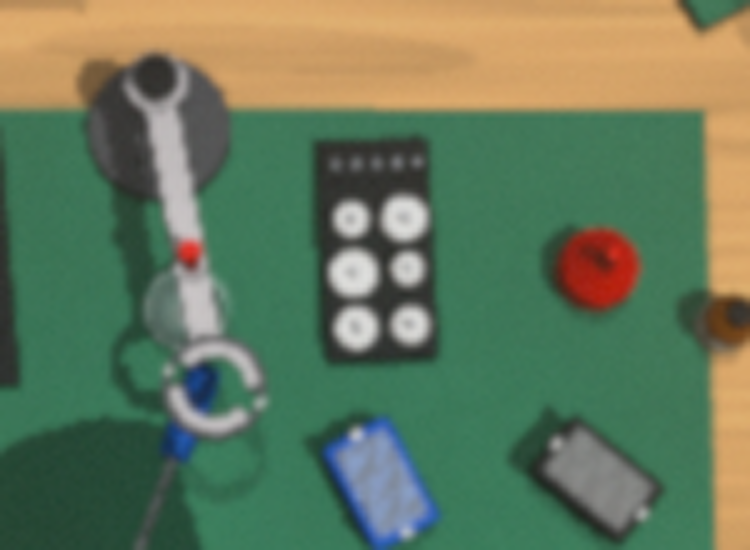

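View pics/s1.png

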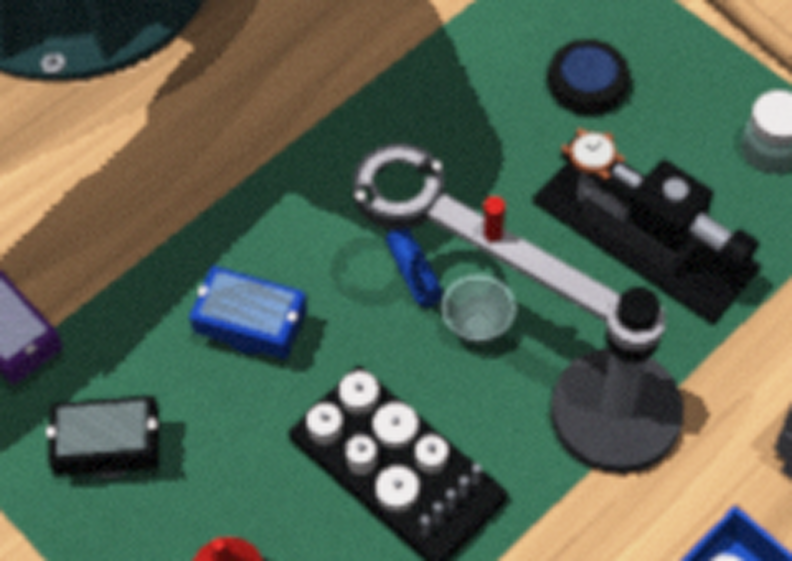

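View pics/s2.png

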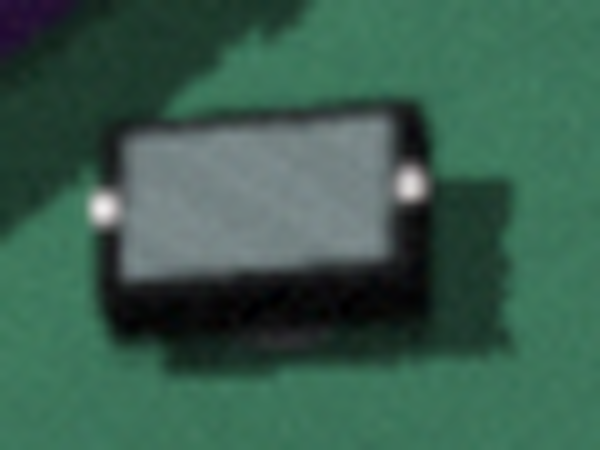

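```bash
python3 - <<'E'
from h import *
t=grab_frame("top"); s=grab_frame("scene")
def T(x,y,z): return ray(t,(x+.5)/5-.5+290,(y+.5)/5-.5+130,z)
def S(x,y,z): return ray(s,(x+.5)/3.3-.5+190,(y+.5)/3.3-.5+140,z)
def S2(x,y,z): return ray(s,(x+.5)/10-.5+195,(y+.5)/10-.5+250,z)
r=lambda a:np.round(a,1)
print("head marks",r(T(556,443,53)),r(T(642,514,53)),r(S2(104,208,53)),r(S2(410,185,53)))
print("slot marks",r(T(167,370,171)),r(T(260,402,171)),r(S(362,195,171)),r(S(436,166,171)))
print("collar",r(T(213,388,171)),r(S(399,181,171)))
print("cap",r(T(156,76,193)),r(S(638,305,193)))
print("handle top",r(T(190,247,215)),r(S(494,203,215)))
print("watch",r(S(593,152,75)))
crop(t,240,140,100,110,5,"t2.png")
E
```

```text
head marks [ 463.9 -273.8] [ 411.8 -336. ] [ 414.7 -335.7] [ 466.5 -273.7]
slot marks [503.7  11. ] [481.6 -53.3] [484.8 -52. ] [506.3   9.1]
collar [491.2 -20.8] [495.8 -21.9]
cap [706.4  19.1] [711.2  17.6]
handle top [582.6  -4.9] [582.3  -4.5]
watch [546.2 163.1]
```

View pics/t2.png

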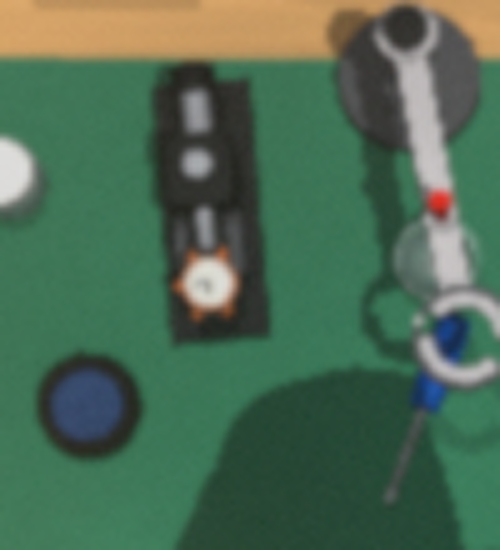

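```bash
cat >> h.py <<'E'
from scipy.spatial.transform import Rotation as Rn
def go(x,y,z,yh):
    """target TCP pos mm, heading (deg) of tool y; prints shift m & rotvec in tool axes"""
    s=state();p=np.array(s["tool_pos"]);R=np.array(s["tcp_rot"])
    a=np.radians(yh);X=np.array([0,0,-1.]);Y=np.array([np.cos(a),np.sin(a),0]);Z=np.cross(X,Y)
    Rt=np.column_stack([X,Y,Z])
    d=R.T@(np.array([x,y,z])-p)/1000; w=Rn.from_matrix(R.T@Rt).as_rotvec()
    print("t",round(s["t"],2),"pos",p.round(1),"yh",np.degrees(np.arctan2(R[1,1],R[0,1])).round(2),"F",np.round(s["force"],1),"M",np.round(s["moment"],2),"op",round(s["opening"],1))
    print("shift",d.round(4),"rot",w.round(4), "rotdeg",np.degrees(np.linalg.norm(w)).round(1))
E
python3 - <<'E'
from h import *
t=grab_frame("top");print(ray(t,(208.5)/5-.5+240,285.5/5-.5+140,75))
go(439,-305,190,-39.9)
E
```

```text
[540.40371959 165.40522102]
t 0.4 pos [ 230.7 -660.8  213.8] yh -70.76 F [-0.7  0.3 -0.7] M [ 0.02  0.01 -0.02] op 91.2
shift [ 0.0239 -0.2673 -0.314 ] rot [-5.386e-01 -1.000e-04  2.000e-04] rotdeg 30.9
```

send_rows:
  rows:
    - [[0.012,-0.02,-0.03,-0.05,0,0,0],[0.024,-0.06,-0.07,-0.14,0,0,0],[0.024,-0.1,-0.117,-0.23,0,0,0],[0.024,-0.14,-0.165,-0.32,0,0,0],[0.024,-0.18,-0.212,-0.41,0,0,0],[0.024,-0.22,-0.259,-0.48,0,0,0],[0.024,-0.25,-0.294,-0.525,0,0,0],[0.024,-0.263,-0.309,-0.538,0,0,0],[0.024,-0.267,-0.314,-0.5386,0,0,0],[0.024,-0.267,-0.314,-0.5386,0,0,0]]

```text
t: 1.65
tool_pos: [439.0, -306.0, 189.9]
tcp_rot: [[-0.0, 0.767, -0.642], [0.0, -0.642, -0.767], [-1.0, -0.0, 0.0]]
force: [-0.9, -0.5, -0.2]
opening: 91.4
```

```bash
python3 - <<'E'
from h import *
go(439,-305,48,-39.9)
f=grab_frame("wrist");cv2.imwrite("pics/w1.png",f["img"][:,:,::-1])
print(proj(f,[439,-305,53]),f["cam_to_world"].round(3).tolist())
E
```

```text
t 1.65 pos [ 439.  -306.   189.9] yh -39.94 F [-0.9 -0.5 -0.2] M [-0.05  0.    0.04] op 91.4
shift [ 0.1419 -0.0006 -0.0007] rot [-0.0008  0.      0.    ] rotdeg 0.0
[320.17887473 188.19009854] [[0.767, -0.617, -0.177, 487.353], [-0.642, -0.737, -0.211, -245.936], [-0.0, 0.276, -0.961, 360.181], [0.0, 0.0, 0.0, 1.0]]
```

View pics/w1.png

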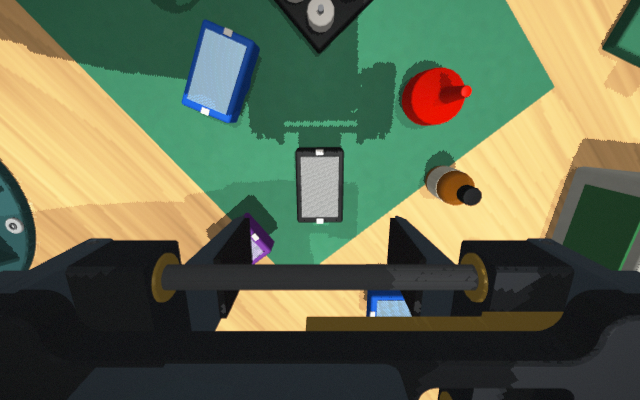

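```bash
python3 - <<'E'
from h import *
f=grab_frame("wrist");im=f["img"].astype(int)
P=[]
for y0,y1 in((146,157),(213,225)):
    sub=im[y0:y1,310:330].min(2); w=np.clip(sub-170,0,None); print(sub.max(),(w>0).sum())
    yy,xx=np.mgrid[y0:y1,310:330]; u,v=(w*xx).sum()/w.sum(),(w*yy).sum()/w.sum(); p=ray(f,u,v,53);P.append(p);print(u,v,p)
P=np.array(P);d=P[0]-P[1];print(P.mean(0),np.linalg.norm(d),np.degrees(np.arctan2(d[1],d[0])))
crop(f,280,130,80,110,6,"w1c.png")
E
```

```text
253 29
319.03951890034364 152.76460481099656 [ 463.4724818 -273.8048067]
253 112
319.54829545454544 218.73046875 [ 414.65073072 -332.98364272]
[ 439.06160626 -303.39422471] 76.7183029731075 50.47782305364485
```

View pics/w1c.png

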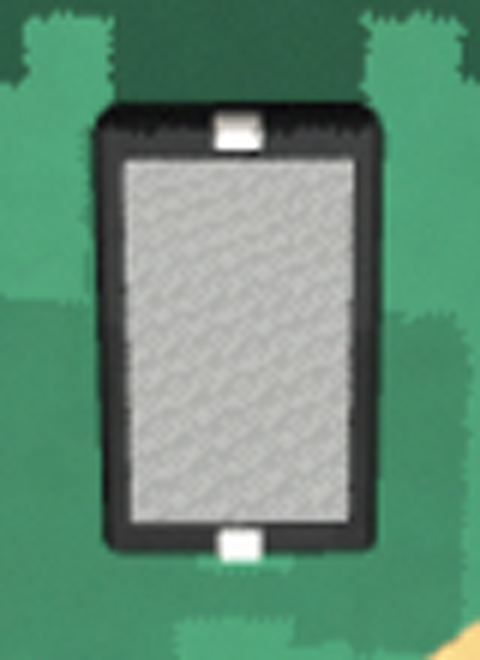

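```bash
python3 - <<'E'
from h import *
go(438.7,-304.2,26,-39.7)
E
```

```text
t 1.75 pos [ 438.8 -306.2  189.8] yh -39.98 F [-0.7  0.  -0.3] M [-0.01 -0.05  0.02] op 91.1
shift [ 0.1638 -0.0013 -0.0015] rot [-0.0048 -0.      0.0001] rotdeg 0.3
```

send_rows:
  rows:
    - [[0.04,-0.0013,-0.0015,-0.005,0,0,0],[0.09,-0.0013,-0.0015,-0.005,0,0,0],[0.135,-0.0013,-0.0015,-0.005,0,0,0],[0.158,-0.0013,-0.0015,-0.005,0,0,0],[0.1638,-0.0013,-0.0015,-0.005,0,0,0],[0.1638,-0.0013,-0.0015,-0.005,0,0,0.3],[0.1638,-0.0013,-0.0015,-0.005,0,0,0.5],[0.1638,-0.0013,-0.0015,-0.005,0,0,0.7],[0.1638,-0.0013,-0.0015,-0.005,0,0,0.7],[0.1638,-0.0013,-0.0015,-0.005,0,0,0.7],[0.1638,-0.0013,-0.0015,-0.005,0,0,0.7]]
  force: 35

```text
t: 3.12
tool_pos: [439.0, -304.5, 26.6]
tcp_rot: [[0.0, 0.77, -0.639], [-0.0, -0.639, -0.77], [-1.0, 0.001, -0.0]]
force: [-1.4, 0.3, 7.5]
opening: 53.6
```

```bash
python3 - <<'E'
from h import *
go(438.7,-304.2,240,-39.7)
f=grab_frame("wrist");cv2.imwrite("pics/w2.png",f["img"][:,:,::-1])
E
```

```text
t 3.12 pos [ 439.  -304.5   26.6] yh -39.69 F [-1.4  0.3  7.5] M [0.12 0.18 0.02] op 53.6
shift [-0.2134 -0.0003 -0.    ] rot [ 0.0002 -0.     -0.0006] rotdeg 0.0
```

View pics/w2.png

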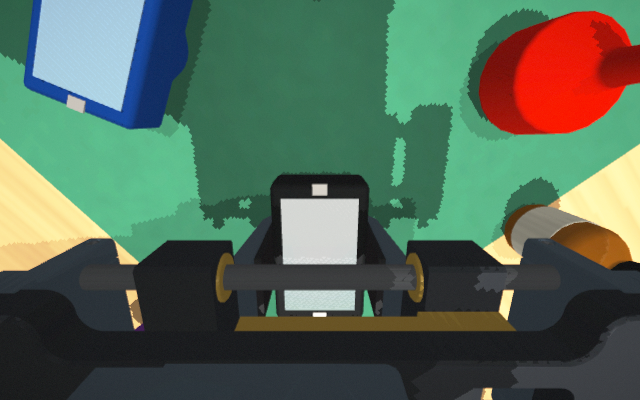

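```bash
python3 - <<'E'
from h import *
go(457,-125,270,-19.6)
f=grab_frame("wrist")
a,b=ray(f,319,189,53),ray(f,319,314,53);print(a,b,(a+b)/2,np.linalg.norm(a-b))
E
```

```text
t 3.17 pos [ 439.  -304.5   26.6] yh -39.69 F [-0.8  0.4  7.2] M [0.15 0.24 0.04] op 54.1
shift [-0.2435 -0.1006 -0.1496] rot [-3.506e-01  1.000e-04 -5.000e-04] rotdeg 20.1
[ 463.79984498 -271.94561081] [ 413.68743565 -332.32460954] [ 438.74364031 -302.13511017] 78.46576996695991
```

send_rows:
  rows:
    - [[-0.03,0,0,0,0,0,0.7],[-0.08,0,0,0,0,0,0.7],[-0.13,0,0,0,0,0,0.7],[-0.18,-0.015,-0.02,-0.05,0,0,0.7],[-0.22,-0.035,-0.05,-0.13,0,0,0.7],[-0.2435,-0.06,-0.09,-0.22,0,0,0.7],[-0.2435,-0.08,-0.12,-0.3,0,0,0.7],[-0.2435,-0.095,-0.142,-0.34,0,0,0.7],[-0.2435,-0.1006,-0.1496,-0.3506,0,0,0.7],[-0.2435,-0.1006,-0.1496,-0.3506,0,0,0.7],[-0.2435,-0.1006,-0.1496,-0.3506,0,0,0.7]]

```text
t: 4.6
tool_pos: [457.0, -125.7, 270.0]
tcp_rot: [[0.0, 0.942, -0.336], [-0.0, -0.336, -0.942], [-1.0, 0.0, 0.0]]
force: [0.5, -0.3, -1.3]
opening: 53.9
```

```bash
python3 - <<'E'
from h import *
go(457,-125,270,-19.6)
f=grab_frame("wrist");cv2.imwrite("pics/w3.png",f["img"][:,:,::-1])
print(proj(f,[494,-21,171]))
E
```

```text
t 4.6 pos [ 457.  -125.7  270. ] yh -19.66 F [ 0.5 -0.3 -1.3] M [-0.01 -0.03  0.03] op 53.9
shift [-0.     -0.0002 -0.0007] rot [-0.001   0.0003 -0.0004] rotdeg 0.1
[320.92984645  79.2629058 ]
```

View pics/w3.png

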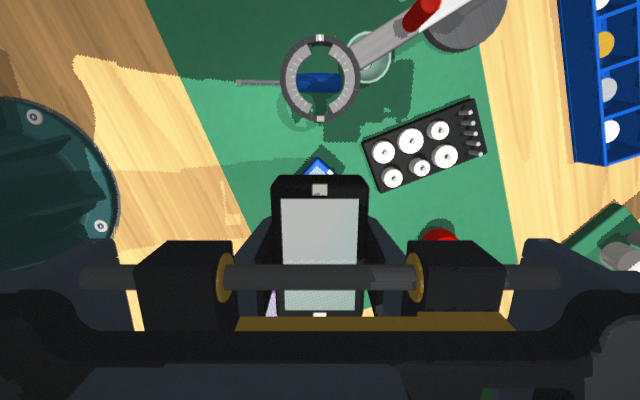

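```bash
python3 - <<'E'
from h import *
f=grab_frame("wrist");crop(f,270,25,100,105,6,"w3c.png")
# overlay predicted collar circles at guess
im=f["img"][:,:,::-1].copy()
big=cv2.resize(im[25:130,270:370],None,fx=6,fy=6,interpolation=cv2.INTER_CUBIC)
for c,col in(((494,-21),(0,0,255)),):
  for r in(22,36):
    pts=[]
    for a in np.linspace(0,2*np.pi,90):
        u,v=proj(f,[c[0]+r*np.cos(a),c[1]+r*np.sin(a),171]);pts.append(((u-270+.5)*6-.5,(v-25+.5)*6-.5))
    cv2.polylines(big,[np.round(pts).astype(np.int32)],True,col,1)
cv2.imwrite("pics/w3o.png",big)
E
```

```text
(no output)
```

View pics/w3o.png

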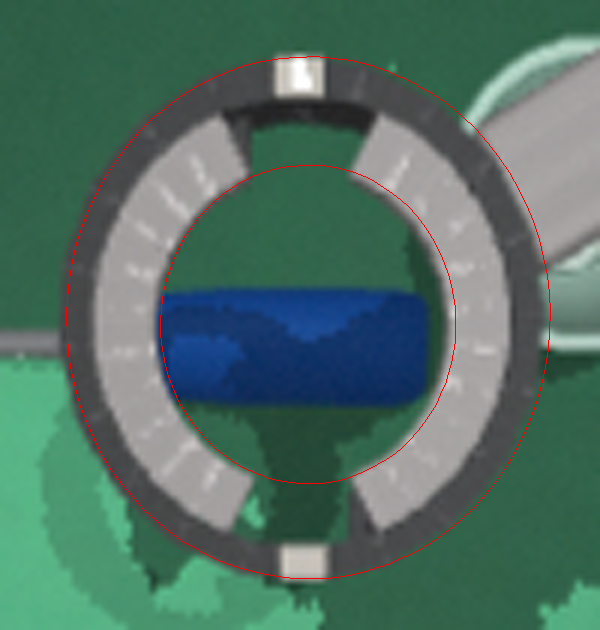

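```bash
python3 - <<'E'
from h import *
f=grab_frame("wrist");crop(f,260,165,120,160,4.5,"w3h.png")
s=state();p=np.array(s["tool_pos"]);R=np.array(s["tcp_rot"]);print(p)
c=lambda x,y,s,x0,y0:((x+.5)/s-.5+x0,(y+.5)/s-.5+y0)
m1=ray(f,*c(300,76,6,270,25),171);m2=ray(f,*c(304,561,6,270,25),171);d=m1-m2;print(m1,m2,(m1+m2)/2,np.degrees(np.arctan2(d[1],d[0])),np.linalg.norm(d))
E
```

```text
[ 456.95772504 -125.65735382  269.94122594]
[504.14034675  10.97073493] [482.23381477 -52.24906611] [493.18708076 -20.63916559] 70.88809420794352 66.90769302945343
```

View pics/w3h.png

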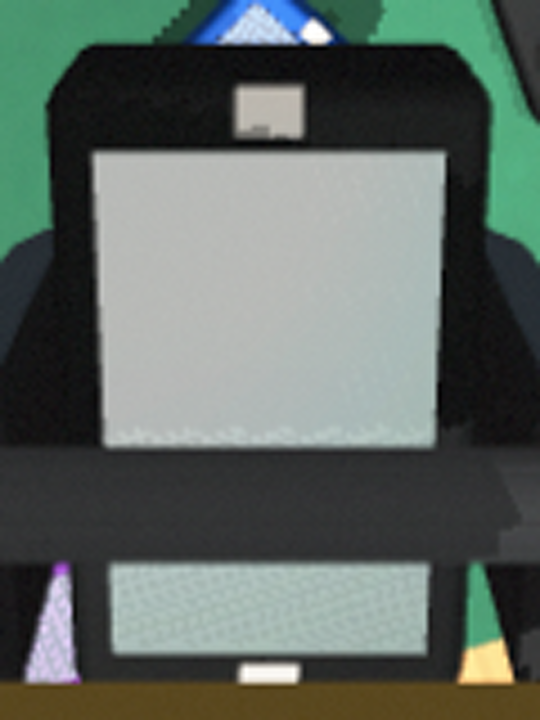

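```bash
python3 - <<'E'
from h import *
f=grab_frame("wrist");s=state();p=np.array(s["tool_pos"]);R=np.array(s["tcp_rot"])
c=lambda x,y:((x+.5)/4.5-.5+260,(y+.5)/4.5-.5+165)
for z in(p[2]+26.4,p[2]+24.4):
  for a,b in(((269.5,150),(269.5,655)),((269,112),(269.5,672)),):
    m1=ray(f,*c(*a),z);m2=ray(f,*c(*b),z);mid=(m1+m2)/2;d=m1-m2
    o=mid-p[:2];print(mid,"off y,z tool",o@R[:2,1],o@R[:2,2],np.linalg.norm(d),np.degrees(np.arctan2(d[1],d[0])))
    l=[ray(f,*c(*q),z) for q in((92,150),(447,150),(112,655),(429,655))];print([np.round((q-p[:2])@R[:2,1],1) for q in l])
E
```

```text
[ 455.79363537 -124.05227625] off y,z tool -1.592165093592309 -1.0389393529380229 70.78368224437502 70.35915672117056
[np.float64(-22.8), np.float64(19.6), np.float64(-22.8), np.float64(19.9)]
[ 456.09598801 -123.11719096] off y,z tool -1.6219731588094852 -2.0212392140080397 78.16008138984992 70.40246941955515
[np.float64(-22.8), np.float64(19.6), np.float64(-22.8), np.float64(19.9)]
[ 455.43659624 -125.0545553 ] off y,z tool -1.5912543113744635 0.0250340136611737 71.76766665448515 70.35915672117054
[np.float64(-23.1), np.float64(19.8), np.float64(-23.1), np.float64(20.2)]
[ 455.74315197 -124.10647112] off y,z tool -1.621476747115119 -0.9709210814783396 79.24660725487958 70.40246941955513
[np.float64(-23.1), np.float64(19.8), np.float64(-23.1), np.float64(20.2)]
```

```bash
python3 - <<'E'
from h import *
go(494.4,-22.2,208,-19.2)
E
```

```text
t 4.8 pos [ 456.9 -125.6  269.9] yh -19.66 F [-0.2 -0.4 -1.9] M [-0.07 -0.06 -0.05] op 53.5
shift [ 0.0619  0.0005 -0.11  ] rot [-0.008   0.0003 -0.0003] rotdeg 0.5
```

send_rows:
  rows:
    - [[0,0,-0.03,-0.008,0,0,0.7],[0,0.0005,-0.07,-0.008,0,0,0.7],[0,0.0005,-0.1,-0.008,0,0,0.7],[0,0.0005,-0.11,-0.008,0,0,0.7],[0.02,0.0005,-0.11,-0.008,0,0,0.7],[0.04,0.0005,-0.11,-0.008,0,0,0.7],[0.055,0.0005,-0.11,-0.008,0,0,0.7],[0.062,0.0005,-0.11,-0.008,0,0,0.7],[0.062,0.0005,-0.11,-0.008,0,0,0.7]]

```text
t: 5.92
tool_pos: [494.4, -22.4, 207.8]
tcp_rot: [[-0.0, 0.944, -0.329], [-0.0, -0.329, -0.944], [-1.0, -0.0, 0.0]]
force: [0.6, 0.9, -2.1]
opening: 53.8
```

```bash
python3 - <<'E'
from h import *
go(494.4,-22.2,192,-19.2)
f=grab_frame("wrist");cv2.imwrite("pics/w4.png",f["img"][:,:,::-1])
f=grab_frame("scene");crop(f,270,150,90,75,8,"s4.png")
E
```

```text
t 5.92 pos [494.4 -22.4 207.8] yh -19.21 F [ 0.6  0.9 -2.1] M [-0.04 -0.07  0.02] op 53.8
shift [ 0.0158 -0.0001 -0.0002] rot [-0.0002  0.0004  0.0001] rotdeg 0.0
```

View pics/w4.png

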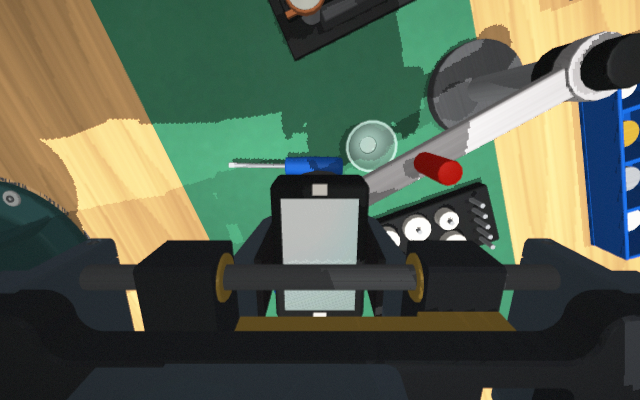

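View pics/s4.png

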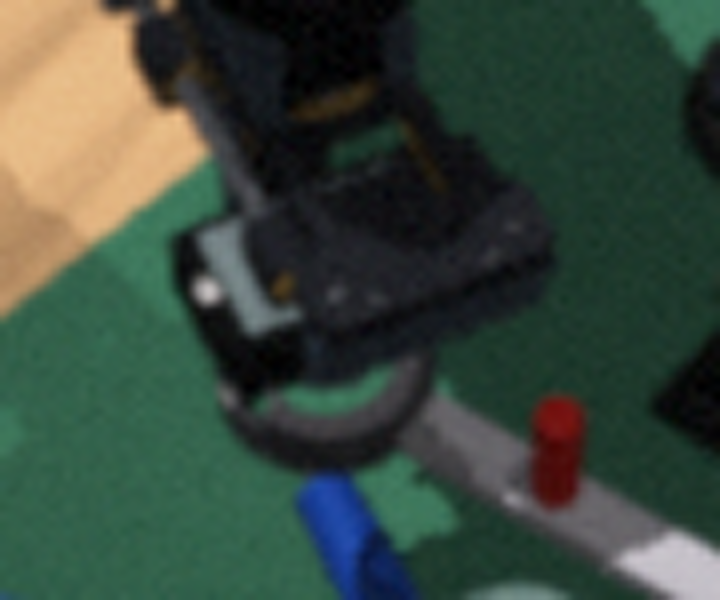

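send_rows:
  rows:
    - [[0.005,0,0,0,0,0,0.7],[0.009,0,0,0,0,0,0.7],[0.011,0,0,0,0,0,0.7],[0.0125,0,0,0,0,0,0.7],[0.0125,0,0,0,0,0,0.7]]

```text
t: 6.65
tool_pos: [494.8, -22.3, 195.9]
tcp_rot: [[0.001, 0.944, -0.329], [-0.0, -0.329, -0.944], [-1.0, 0.001, 0.0]]
force: [-0.2, 0.2, -1.5]
opening: 54.1
```

```bash
python3 - <<'E'
from h import *
go(494.4,-22.2,182.6,-19.2)
E
```

```text
t 6.65 pos [494.8 -22.3 195.9] yh -19.21 F [-0.2  0.2 -1.5] M [-0.03 -0.06 -0.05] op 54.1
shift [ 0.0133 -0.0004  0.    ] rot [-0.0001  0.0001 -0.0008] rotdeg 0.0
```

send_rows:
  rows:
    - [[0.002,0,0,0,0,0,0.7],[0.0035,0,0,0,0,0,0.7],[0.005,0,0,0,0,0,0.7],[0.005,0,0,0,0,0,0.7]]

```text
t: 7.15
tool_pos: [494.7, -22.3, 190.8]
tcp_rot: [[0.001, 0.944, -0.329], [-0.0, -0.329, -0.944], [-1.0, 0.001, 0.0]]
force: [0.2, -0.5, -1.1]
opening: 53.7
```

```bash
python3 - <<'E'
from h import *
go(494.4,-22.2,182.6,-19.2)
f=grab_frame("scene");crop(f,270,150,90,75,8,"s5.png")
E
```

```text
t 7.15 pos [494.7 -22.3 190.8] yh -19.21 F [ 0.2 -0.5 -1.1] M [-0.01 -0.1  -0.03] op 53.7
shift [ 0.0082 -0.0004  0.    ] rot [-0.0001  0.0002 -0.0008] rotdeg 0.0
```

View pics/s5.png

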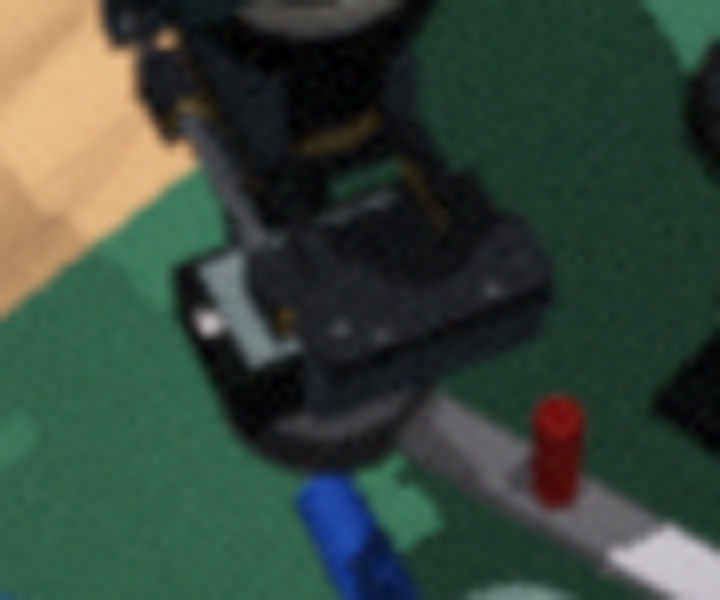

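send_rows:
  rows:
    - [[0.003,0,0,0,0,0,0.7],[0.005,0,0,0,0,0,0.7],[0.0065,0,0,0,0,0,0.7],[0.0075,0,0,0,0,0,0.7],[0.0082,0,0,0,0,0,0.7],[0.0082,0,0,0,0,0,0.7]]

```text
t: 7.95
tool_pos: [494.8, -22.3, 182.7]
tcp_rot: [[0.001, 0.944, -0.329], [-0.0, -0.329, -0.944], [-1.0, 0.001, 0.0]]
force: [0.2, -0.0, -1.1]
opening: 53.6
```

```bash
python3 - <<'E'
from h import *
go(494.7,-22.3,182,-19.2)
f=grab_frame("scene");crop(f,270,150,90,75,8,"s6.png")
E
```

```text
t 7.95 pos [494.8 -22.3 182.7] yh -19.2 F [ 0.2 -0.  -1.1] M [-0.07 -0.08 -0.04] op 53.6
shift [ 0.0007 -0.0001  0.0001] rot [-0.      0.0001 -0.0008] rotdeg 0.0
```

View pics/s6.png

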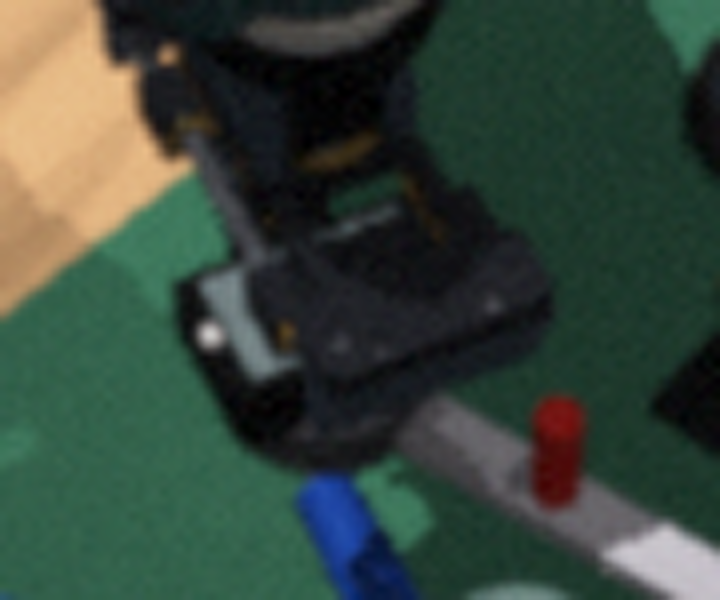

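send_rows:
  rows:
    - [[0.0005,0,0,0,0,0,0.7],[0.001,0,0,0,0,0,0.7],[0.0015,0,0,0,0,0,0.7],[0.0015,0,0,0,0,0,0.7]]

```text
t: 8.5
tool_pos: [494.9, -22.3, 182.4]
tcp_rot: [[0.0, 0.944, -0.329], [-0.0, -0.329, -0.944], [-1.0, 0.0, 0.0]]
force: [-10.6, 1.1, 22.9]
opening: 53.7
```

send_rows:
  rows:
    - [[0,0,0,0.0,0,0,0.7],[0,0,0,0.08,0,0,0.7],[0,0,0,0.18,0,0,0.7],[0,0,0,0.28,0,0,0.7],[0,0,0,0.38,0,0,0.7],[0,0,0,0.46,0,0,0.7],[0,0,0,0.5,0,0,0.7],[0,0,0,0.5,0,0,0.7]]

```text
t: 9.5
tool_pos: [495.1, -22.3, 182.6]
tcp_rot: [[0.001, 0.671, -0.741], [-0.0, -0.741, -0.671], [-1.0, 0.001, -0.0]]
force: [0.8, -0.9, 0.9]
opening: 53.9
```

```bash
python3 - <<'E'
from h import *
go(494.8,-22.3,182.4,-79.2)
E
```

```text
t 9.5 pos [495.1 -22.3 182.6] yh -47.84 F [ 0.8 -0.9  0.9] M [ 0.1   0.01 -0.03] op 53.9
shift [ 0.0002 -0.0002  0.0002] rot [ 0.5474 -0.0006 -0.0007] rotdeg 31.4
```

send_rows:
  rows:
    - [[0,0,0,0.08,0,0,0.7],[0,0,0,0.18,0,0,0.7],[0,0,0,0.28,0,0,0.7],[0,0,0,0.36,0,0,0.7],[0,0,0,0.43,0,0,0.7],[0,0,0,0.48,0,0,0.7],[0,0,0,0.5,0,0,0.7],[0,0,0,0.52,0,0,0.7],[0,0,0,0.52,0,0,0.7]]

```text
t: 10.62
tool_pos: [495.1, -22.2, 182.5]
tcp_rot: [[0.001, 0.215, -0.977], [-0.0, -0.977, -0.215], [-1.0, 0.0, -0.001]]
force: [0.2, 2.5, 0.2]
opening: 53.8
```

```bash
python3 - <<'E'
from h import *
go(494.8,-22.3,182.4,-79.2)
E
```

```text
t 10.62 pos [495.1 -22.2 182.5] yh -77.61 F [0.2 2.5 0.2] M [0.65 0.   0.05] op 53.8
shift [0.0001 0.0001 0.0004] rot [ 0.0278 -0.0009 -0.0004] rotdeg 1.6
```

send_rows:
  rows:
    - [[0,0,0,0.01,0,0,0.7],[0,0,0,0.02,0,0,0.7],[0,0,0,0.03,0,0,0.7],[0,0,0,0.04,0,0,0.7],[0,0,0,0.04,0,0,0.7]]

```text
t: 11.25
tool_pos: [495.3, -22.1, 182.6]
tcp_rot: [[0.001, 0.175, -0.984], [-0.0, -0.984, -0.175], [-1.0, 0.0, -0.001]]
force: [1.6, 4.6, -0.6]
opening: 53.8
```

```bash
python3 - <<'E'
from h import *
go(494.8,-22.3,182.4,-79.2)
f=grab_frame("top");crop(f,290,130,80,90,6,"t7.png")
f=grab_frame("wrist");cv2.imwrite("pics/w7.png",f["img"][:,:,::-1])
E
```

```text
t 11.25 pos [495.3 -22.1 182.6] yh -79.9 F [ 1.6  4.6 -0.6] M [ 1.04 -0.25  0.62] op 53.8
shift [0.0002 0.0001 0.0005] rot [-0.0122 -0.0012 -0.0003] rotdeg 0.7
```

View pics/w7.png

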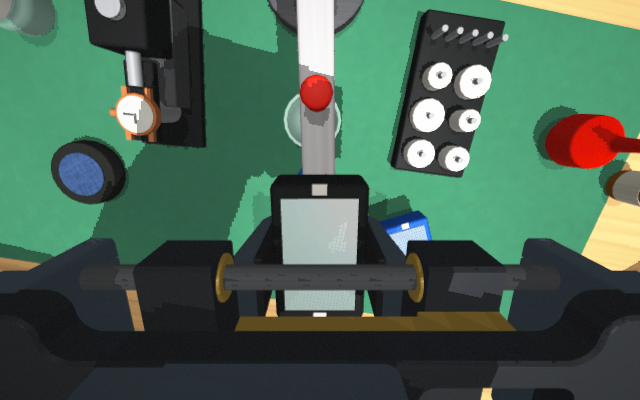

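send_rows:
  rows:
    - [[0,0,0,0.012,0,0,0.7],[0,0,0,0.025,0,0,0.7],[0,0,0,0.025,0,0,0.7]]

```text
t: 11.72
tool_pos: [495.2, -21.9, 182.6]
tcp_rot: [[0.001, 0.153, -0.988], [-0.0, -0.988, -0.153], [-1.0, 0.001, -0.001]]
force: [-0.1, 6.4, 0.2]
opening: 54.2
```

```bash
python3 - <<'E'
from h import *
go(494.8,-22.3,182.4,-79.2)
f=grab_frame("wrist");crop(f,260,0,120,330,1.8,"w8.png")
im=f["img"].astype(int)
for v in(20,40,60,130,150,165):
    g=np.abs(np.diff(im[v,280:360].sum(1))); 
    i=np.argsort(g)[-4:]; print(v,sorted((i+280.5).tolist()))
p=state()["tool_pos"]
piv=np.array([709,18.5]);print(np.degrees(np.arctan2(piv[1]-p[1],piv[0]-p[0])))
print(proj(f,[709,18.5,193]))
E
```

```text
t 11.72 pos [495.2 -21.9 182.6] yh -81.23 F [-0.1  6.4  0.2] M [ 1.33 -0.1   1.61] op 54.2
shift [0.0002 0.0003 0.0005] rot [-0.0354 -0.001  -0.0006] rotdeg 2.0
20 [291.5, 292.5, 328.5, 342.5]
40 [292.5, 293.5, 328.5, 329.5]
60 [293.5, 294.5, 295.5, 329.5]
130 [283.5, 284.5, 287.5, 337.5]
150 [299.5, 331.5, 332.5, 339.5]
165 [299.5, 300.5, 332.5, 333.5]
10.7210967136748
[ 302.75441582 -238.47104885]
```

View pics/w8.png

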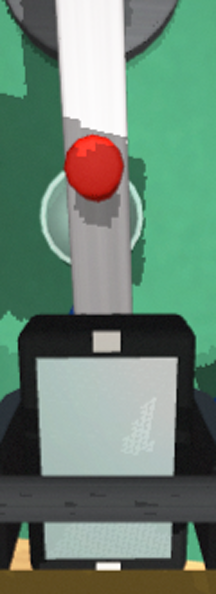

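```bash
python3 - <<'E'
from h import *
f=grab_frame("wrist")
g=f["img"].astype(int)
P=[]
for v in range(5,60,5):
    l=np.argmin(np.diff(g[v,285:300,0]*-1)) # rising red channel
    r=np.argmin(np.diff(g[v,322:336,0]))
    P.append(ray(f,(285+l+.5+322+r+.5)/2,v,170))
P=np.array(P);vx,vy,x,y=cv2.fitLine(P.astype(np.float32),cv2.DIST_HUBER,0,.01,.01).ravel()
print(P[0],P[-1],np.degrees(np.arctan2(vy,vx)))
d=P.mean(0); print(np.degrees(np.arctan2(d[1]+21.9,d[0]-495.2)))
E
```

```text
[630.88635115   5.18425402] [6.05522971e+02 3.10660828e-01] 11.01029
11.293902168147719
```

send_rows:
  rows:
    - [[0,0,0,-0.01,0,0,0.7],[0,0,0,-0.012,0,0,0.5],[0,0,0,-0.012,0,0,0.3],[0,0,0,-0.012,0,0,0.15],[0,0,0,-0.012,0,0,0.15],[0,0,0,-0.012,0,0,0.15]]

```text
t: 12.58
tool_pos: [495.2, -22.0, 182.6]
tcp_rot: [[0.001, 0.164, -0.986], [-0.0, -0.986, -0.164], [-1.0, 0.001, -0.001]]
force: [0.8, 0.3, 0.4]
opening: 77.7
```

send_rows:
  rows:
    - [[-0.02,0,0,0,0,0,0.15],[-0.06,0,0,0,0,0,0.15],[-0.1,0,0,0,0,0,0.15],[-0.12,0,0,0,0,0,0.15],[-0.12,0,0,0,0,0,0.15]]

```text
t: 13.2
tool_pos: [495.8, -22.1, 303.8]
tcp_rot: [[0.004, 0.164, -0.986], [-0.001, -0.986, -0.164], [-1.0, 0.001, -0.004]]
force: [-0.2, 0.2, -1.4]
opening: 77.6
```

```bash
python3 - <<'E'
from h import *
go(494.8,-22.3,182.4,-79.2)
f=grab_frame("wrist");crop(f,230,0,180,240,2.5,"w9.png");cv2.imwrite("pics/w9f.png",f["img"][:,:,::-1])
E
```

```text
t 13.2 pos [495.8 -22.1 303.8] yh -80.55 F [-0.2  0.2 -1.4] M [0.01 0.01 0.03] op 77.6
shift [ 1.214e-01 -1.000e-04  1.400e-03] rot [-0.0236 -0.0036 -0.0014] rotdeg 1.4
```

View pics/w9.png

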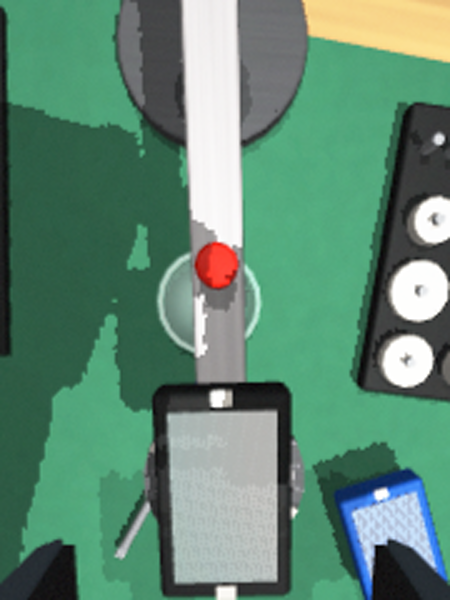

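```bash
python3 - <<'E'
from h import *
f=grab_frame("wrist")
c=lambda x,y:((x+.5)/2.5-.5+230,(y+.5)/2.5-.5+0)
print("handle top",ray(f,*c(217,262),215))
a,b=ray(f,*c(221,398),209),ray(f,*c(227,592),209);print("head",(a+b)/2,np.degrees(np.arctan2(*(a-b)[::-1])))
a,b=ray(f,*c(212,2),170),ray(f,*c(220.5,370),170);print("arm",np.degrees(np.arctan2(*(a-b)[::-1])))
print(np.round(state()["joints"],2))
go(582.5,-5,240,-79.1)
E
```

```text
handle top [581.37489253  -4.64698399]
head [494.75078979 -21.62571166] 11.166581299367252
arm 10.721426515031117
[-0.09 -0.06  2.08 -0.    1.13  1.31]
t 13.3 pos [494.7 -21.9 301.7] yh -80.55 F [-0.2  0.4 -0.2] M [-0.   -0.    0.05] op 77.4
shift [ 0.0617 -0.0023 -0.0894] rot [-0.0253 -0.0002 -0.0004] rotdeg 1.4
```

View pics/w9f.png

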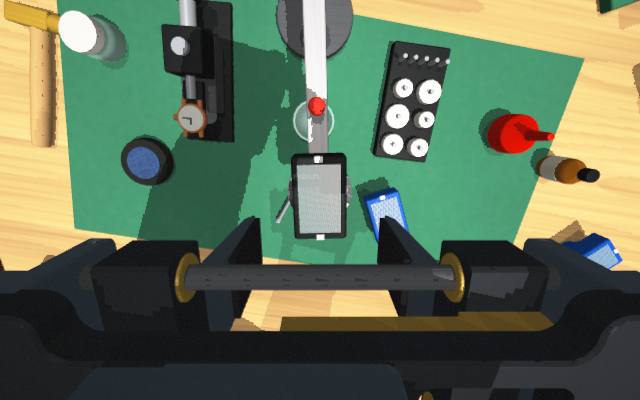

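send_rows:
  rows:
    - [[0,0,-0.03,-0.025,0,0,0.15],[0,-0.0023,-0.07,-0.025,0,0,0.15],[0.02,-0.0023,-0.0885,-0.025,0,0,0.15],[0.06,-0.0023,-0.0885,-0.025,0,0,0.15],[0.09,-0.0023,-0.0885,-0.025,0,0,0.3],[0.11,-0.0023,-0.0885,-0.025,0,0,0.4],[0.117,-0.0023,-0.0885,-0.025,0,0,0.5],[0.117,-0.0023,-0.0885,-0.025,0,0,0.6],[0.117,-0.0023,-0.0885,-0.025,0,0,0.7]]
  force: 8

```text
t: 14.42
tool_pos: [582.3, -5.2, 185.7]
tcp_rot: [[0.002, 0.189, -0.982], [-0.0, -0.982, -0.189], [-1.0, 0.001, -0.002]]
force: [0.3, 0.1, 0.1]
opening: 30.4
```

```bash
python3 - <<'E'
from h import *
f=grab_frame("wrist");cv2.imwrite("pics/w10.png",f["img"][:,:,::-1])
go(582.5,-5,184,-79.1)
E
```

```text
t 14.47 pos [582.2  -5.2 185.7] yh -79.12 F [-0.3 -0.5 -0.8] M [ 0.02 -0.02 -0.01] op 28.5
shift [ 0.0017 -0.0002 -0.0003] rot [-0.0003 -0.0017 -0.0008] rotdeg 0.1
```

View pics/w10.png

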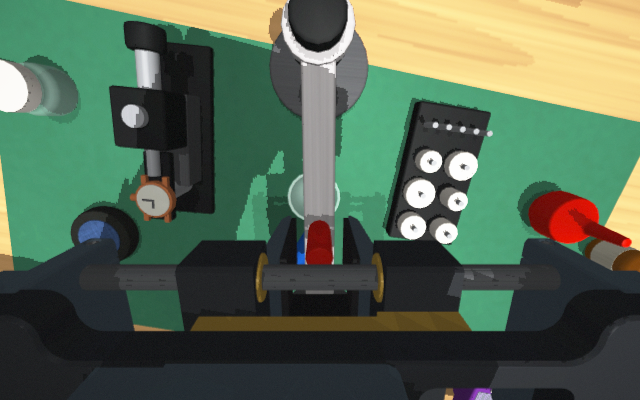

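```bash
python3 - <<'E'
from h import *
f=grab_frame("wrist")
p=ray(f,316.5,22,193);w=ray(f,154,199,75);print("piv",p,"watch",w); d=p-w;print(np.degrees(np.arctan2(d[1],d[0])),np.linalg.norm(d))
crop(f,100,150,110,80,7,"w10a.png"); crop(f,270,0,100,110,5,"w10b.png")
E
```

```text
piv [703.54060641  20.17816252] watch [544.51939458 164.46949691]
-42.21970854051141 214.7271175074211
```

View pics/w10a.png

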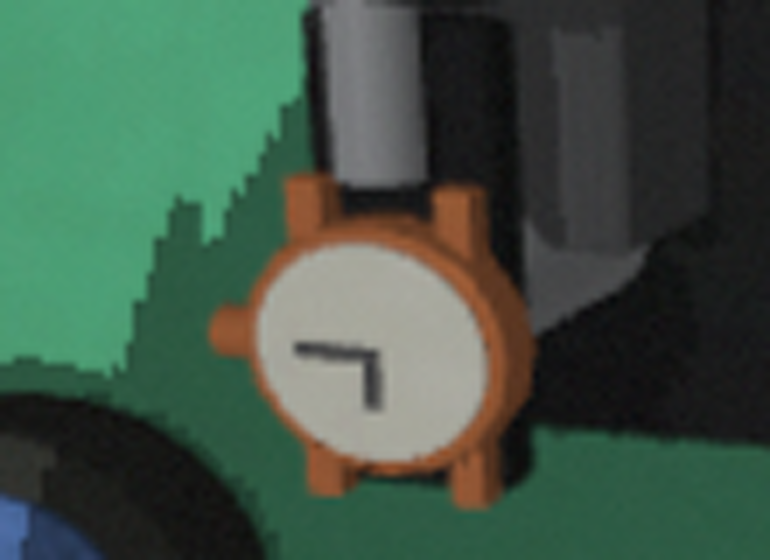

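View pics/w10b.png

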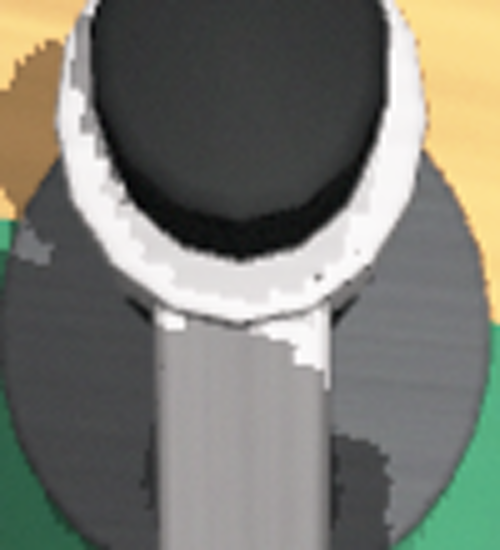

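send_rows:
  rows:
    - [[0,0,0,0,0,0,0.85],[0,0,0,0,0,0,0.9],[0,0,0,0,0,0,0.9],[0,0,0,0,0,0,0.9]]
  force: 8

```text
t: 15.02
tool_pos: [582.4, -5.2, 186.2]
tcp_rot: [[0.002, 0.189, -0.982], [-0.0, -0.982, -0.189], [-1.0, 0.001, -0.002]]
force: [-0.8, 0.5, 6.3]
opening: 15.7
```

```bash
cat >> h.py <<'E'
def arc(piv,degs):
    s=state();p=np.array(s["tool_pos"]);R=np.array(s["tcp_rot"]);piv=np.array([*piv,p[2]])
    for a in degs:
        Q=Rn.from_euler('z',a,degrees=True).as_matrix()
        d=R.T@(piv+Q@(p-piv)-p)/1000; w=Rn.from_matrix(R.T@Q@R).as_rotvec()
        print(a,d.round(4).tolist(),w.round(3).tolist())
E
python3 - <<'E'
from h import *
go(582.4,-5.2,186,-79.4)
arc((710.5,18.8),[-1,-4,-8,-12,-16,-20,-24,-27,-29,-30])
E
```

```text
t 15.03 pos [582.4  -5.2 186.2] yh -79.12 F [-0.8  0.5  6.3] M [0.16 0.34 0.02] op 15.7
shift [0.0002 0.     0.0001] rot [ 0.0049 -0.0023 -0.0008] rotdeg 0.3
-1 [-0.0, -0.0023, -0.0] [0.017, -0.0, 0.0]
-4 [-0.0, -0.0091, -0.0004] [0.07, -0.0, 0.0]
-8 [-0.0, -0.0181, -0.0014] [0.14, -0.0, 0.0]
-12 [-0.0, -0.0271, -0.003] [0.209, -0.0, 0.0]
-16 [-0.0, -0.0359, -0.0052] [0.279, -0.0, 0.001]
-20 [-0.0, -0.0445, -0.0081] [0.349, -0.0, 0.001]
-24 [-0.0, -0.0529, -0.0115] [0.419, -0.0, 0.001]
-27 [-0.0, -0.0591, -0.0145] [0.471, -0.0, 0.001]
-29 [-0.0, -0.0631, -0.0166] [0.506, -0.0, 0.001]
-30 [-0.0, -0.0651, -0.0178] [0.524, -0.0, 0.001]
```

send_rows:
  rows:
    - [[0,-0.0023,0,0.017,0,0,0.9],[0,-0.0091,-0.0004,0.07,0,0,0.9],[0,-0.0181,-0.0014,0.14,0,0,0.9],[0,-0.0271,-0.003,0.209,0,0,0.9],[0,-0.0359,-0.0052,0.279,0,0,0.9],[0,-0.0445,-0.0081,0.349,0,0,0.9],[0,-0.0529,-0.0115,0.419,0,0,0.9],[0,-0.0591,-0.0145,0.471,0,0,0.9],[0,-0.0631,-0.0166,0.506,0,0,0.9],[0,-0.0651,-0.0178,0.524,0,0,0.9],[0,-0.0651,-0.0178,0.524,0,0,0.9]]

```text
t: 16.4
tool_pos: [586.9, 62.4, 186.1]
tcp_rot: [[0.001, -0.329, -0.944], [-0.0, -0.944, 0.329], [-1.0, 0.0, -0.001]]
force: [-7.1, 1.1, 6.6]
opening: 15.7
```

```bash
python3 - <<'E'
from h import *
go(582.4,-5.2,186,-79.4)
p=state()["tool_pos"];print(np.degrees(np.arctan2(18.8-p[1],710.5-p[0])),np.hypot(18.8-p[1],710.5-p[0]),np.round(state()["joints"],2))
arc((710.5,18.8),[-2,-5,-9,-13,-16,-18,-19.5])
E
```

```text
t 16.4 pos [586.9  62.4 186.1] yh -109.18 F [-7.1  1.1  6.6] M [ 0.08  1.15 -0.02] op 15.7
shift [ 0.0002  0.0653 -0.018 ] rot [-5.197e-01 -6.000e-04 -3.000e-04] rotdeg 29.8
-19.42229281138226 131.07062779454898 [ 0.07  0.24  1.97 -0.    0.92  1.97]
-2 [-0.0, -0.0046, -0.0001] [0.035, -0.0, 0.0]
-5 [-0.0, -0.0114, -0.0005] [0.087, -0.0, 0.0]
-9 [-0.0, -0.0205, -0.0017] [0.157, -0.0, 0.0]
-13 [-0.0, -0.0295, -0.0035] [0.227, -0.0, 0.0]
-16 [-0.0, -0.0361, -0.0052] [0.279, -0.0, 0.0]
-18 [-0.0, -0.0405, -0.0066] [0.314, -0.0, 0.0]
-19.5 [-0.0, -0.0437, -0.0077] [0.34, -0.0, 0.0]
```

send_rows:
  rows:
    - [[0,-0.0046,-0.0001,0.035,0,0,0.9],[0,-0.0114,-0.0005,0.087,0,0,0.9],[0,-0.0205,-0.0017,0.157,0,0,0.9],[0,-0.0295,-0.0035,0.227,0,0,0.9],[0,-0.0361,-0.0052,0.279,0,0,0.9],[0,-0.0405,-0.0066,0.314,0,0,0.9],[0,-0.0437,-0.0077,0.34,0,0,0.9],[0,-0.0437,-0.0077,0.34,0,0,0.9]]

```text
t: 17.4
tool_pos: [608.1, 101.5, 186.2]
tcp_rot: [[-0.001, -0.625, -0.78], [-0.0, -0.78, 0.625], [-1.0, 0.0, 0.0]]
force: [-3.8, 1.8, 4.7]
opening: 15.9
```

```bash
python3 - <<'E'
from h import *
go(582.4,-5.2,186,-79.4)
p=state()["tool_pos"];print(np.degrees(np.arctan2(18.8-p[1],710.5-p[0])),np.hypot(18.8-p[1],710.5-p[0]))
arc((710.5,18.8),[-1,-2,-2.4])
t=grab_frame("top");crop(t,250,130,100,100,6,"t11.png")
f=grab_frame("scene");crop(f,310,130,120,130,4.5,"s11.png")
f=grab_frame("wrist");cv2.imwrite("pics/w11.png",f["img"][:,:,::-1])
E
```

```text
t 17.4 pos [608.1 101.5 186.2] yh -128.71 F [-3.8  1.8  4.7] M [ 0.43  0.69 -0.03] op 15.9
shift [ 0.0002  0.0994 -0.0467] rot [-8.607e-01  5.000e-04 -1.000e-04] rotdeg 49.3
-38.941743626452464 131.6452380009027
-1 [-0.0, -0.0023, -0.0] [0.017, -0.0, -0.0]
-2 [-0.0, -0.0046, -0.0001] [0.035, -0.0, -0.0]
-2.4 [-0.0, -0.0055, -0.0001] [0.042, -0.0, -0.0]
```

View pics/t11.png

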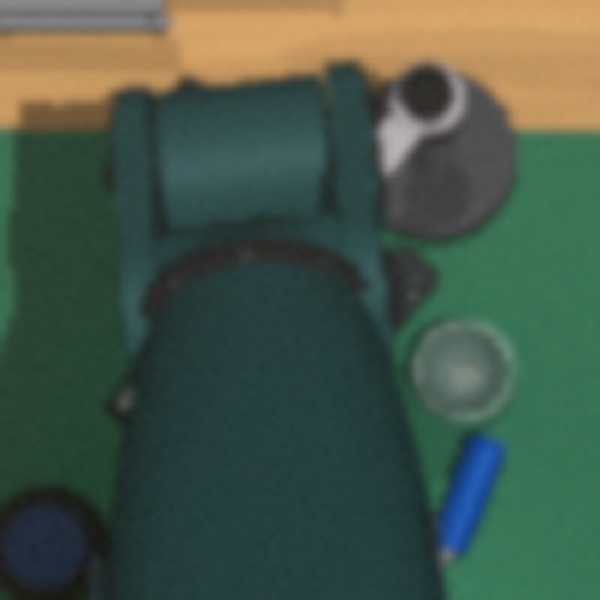

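View pics/s11.png

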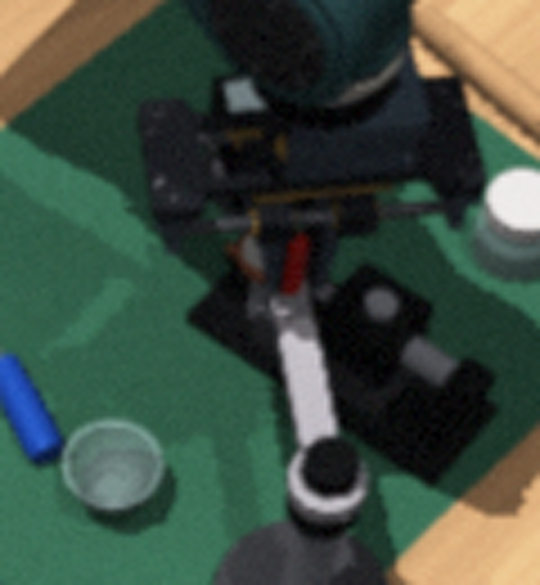

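View pics/w11.png

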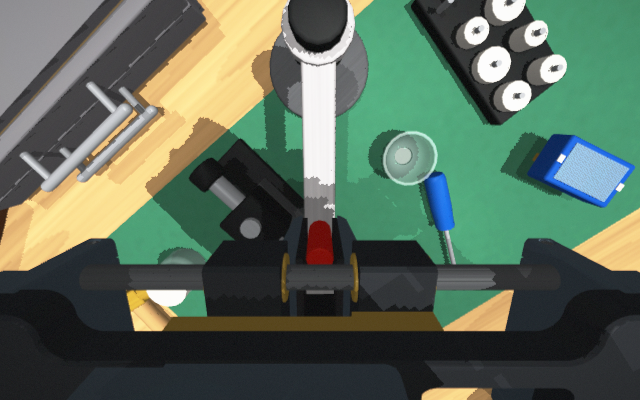

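send_rows:
  rows:
    - [[0,-0.0023,0,0.017,0,0,0.9],[0,-0.0045,0,0.034,0,0,0.9],[0,-0.0053,-0.0001,0.04,0,0,0.9],[0,-0.0053,-0.0001,0.04,0,0,0.9],[0,-0.0053,-0.0001,0.04,0,0,0.8],[0,-0.0053,-0.0001,0.04,0,0,0.7],[0,-0.0053,-0.0001,0.04,0,0,0.6],[0,-0.0053,-0.0001,0.04,0,0,0.5],[0,-0.0053,-0.0001,0.04,0,0,0.5]]

```text
t: 18.68
tool_pos: [611.5, 105.6, 186.2]
tcp_rot: [[-0.0, -0.656, -0.755], [0.0, -0.755, 0.656], [-1.0, 0.0, 0.0]]
force: [-1.2, -0.2, 1.1]
opening: 45.1
```

```bash
python3 - <<'E'
from h import *
go(530,60,330,-131)
p=state()["tool_pos"];print(np.degrees(np.arctan2(18.8-p[1],710.5-p[0])),np.hypot(18.8-p[1],710.5-p[0]))
E
```

```text
t 18.68 pos [611.5 105.6 186.2] yh -130.98 F [-1.2 -0.2  1.1] M [ 0.08 -0.03 -0.03] op 45.1
shift [-0.1438  0.0879  0.0317] rot [ 0.0003  0.0002 -0.    ] rotdeg 0.0
-41.243966143202414 131.61206657045892
```

send_rows:
  rows:
    - [[-0.02,0,0,0,0,0,0.5],[-0.07,0,0,0,0,0,0.5],[-0.12,0,0,0,0,0,0.5],[-0.144,0,0,0,0,0,0.5],[-0.144,0.04,0.0,0,0,0,0.5],[-0.144,0.1,0.0,0,0,0,0.5],[-0.144,0.15,0.0,0,0,0,0.5],[-0.144,0.2,0.0,0,0,0,0.5],[-0.144,0.23,0.0,0,0,0,0.5],[-0.144,0.24,0.0,0,0,0,0.5]]

```text
t: 19.92
tool_pos: [453.6, -76.5, 331.5]
tcp_rot: [[0.002, -0.657, -0.754], [-0.0, -0.754, 0.657], [-1.0, -0.001, -0.001]]
force: [0.6, 0.7, -0.2]
opening: 45.8
```

```bash
python3 - <<'E'
from h import *
go(530,60,330,-131)
t=grab_frame("top");crop(t,250,130,100,100,6,"t12.png")
f=grab_frame("scene");crop(f,310,130,120,130,4.5,"s12.png")
f=grab_frame("wrist");cv2.imwrite("pics/w12.png",f["img"][:,:,::-1])
E
```

```text
t 19.93 pos [453.6 -76.5 331.5] yh -131.07 F [ 0.6  0.7 -0.2] M [ 0.1  -0.01  0.03] op 45.8
shift [ 0.0016 -0.1531  0.032 ] rot [-0.0012 -0.0013  0.0008] rotdeg 0.1
```

View pics/t12.png

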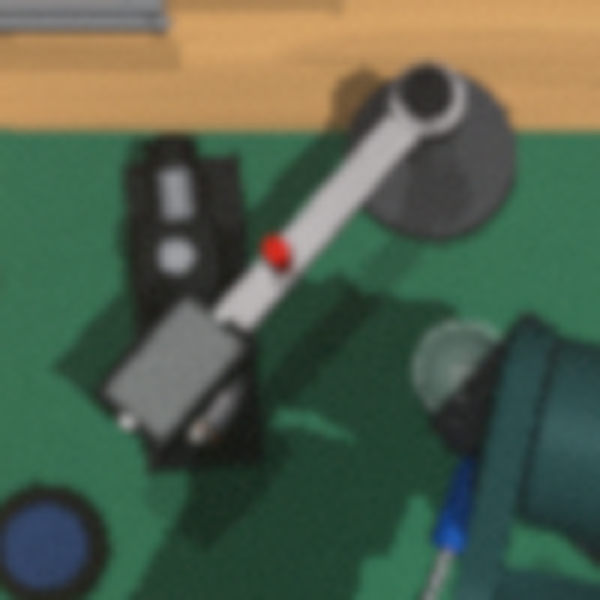

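View pics/s12.png

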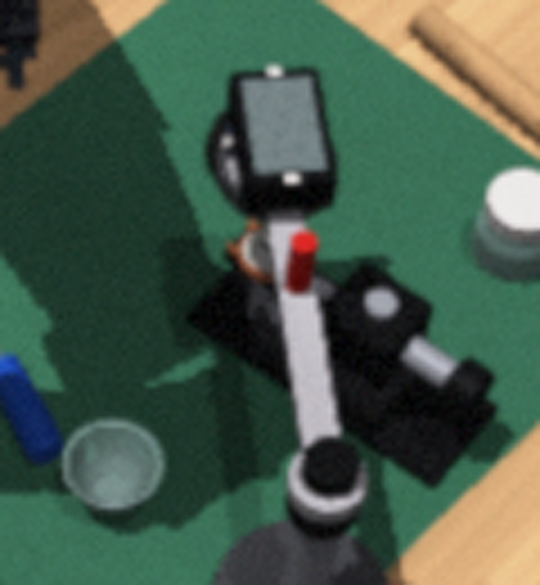

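View pics/w12.png

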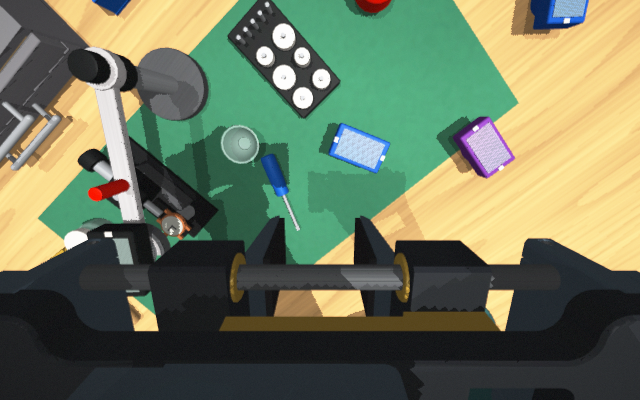

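```bash
python3 - <<'E'
from h import *
t=grab_frame("top"); s=grab_frame("scene")
T=lambda x,y,z: ray(t,(x+.5)/6-.5+250,(y+.5)/6-.5+130,z)
S=lambda x,y,z: ray(s,(x+.5)/4.5-.5+310,(y+.5)/4.5-.5+130,z)
a,b=S(291,179,209),S(275,71,209);d=a-b
hs=(a+b)/2;print("scene head",hs,np.degrees(np.arctan2(d[1],d[0])),np.linalg.norm(d))
ps=S(331,465,193);print("scene piv",ps); e=ps-hs;print("arm",np.degrees(np.arctan2(e[1],e[0])),np.hypot(*e))
ht=T(174,367,209);pt=T(427,91,193);e=pt-ht;print("top head",ht,"piv",pt,np.degrees(np.arctan2(e[1],e[0])),np.hypot(*e))
ws=np.array([546.2,163.1]);wt=np.array([540.4,165.4])
print("head-watch scene",hs-ws,"top",ht-wt)
crop(t,250,160,70,60,10,"t13.png")
E
```

```text
scene head [544.62388733 161.07948002] -41.10771781940022 80.66313085143821
scene piv [713.18599601  16.04123656]
arm -40.710149232772864 222.37193291713504
top head [542.90760737 161.33802989] piv [706.61356413  19.24191108] -40.95785059539593 216.77395428468083
head-watch scene [-1.57611267 -2.02051998] top [ 2.50760737 -4.06197011]
```

View pics/t13.png

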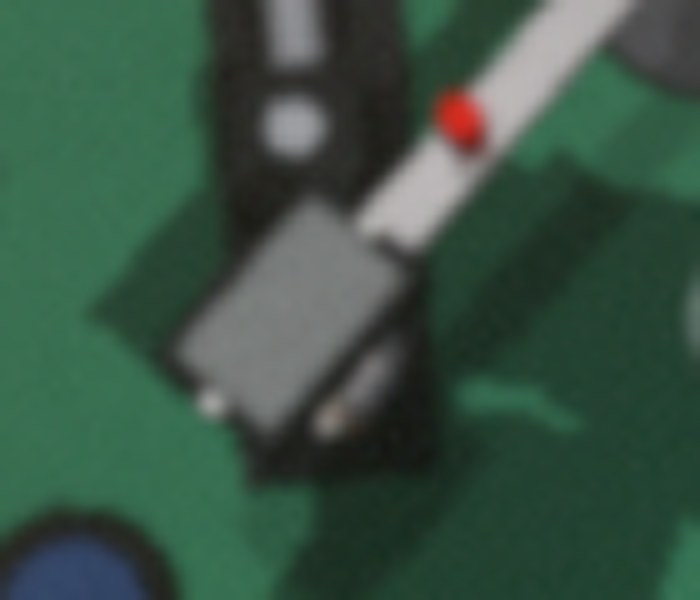

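```bash
python3 - <<'E'
from h import *
im=cv2.imread("pics/w9f.png")[85:150,155:225];cv2.imwrite("pics/w9w.png",cv2.resize(im,None,fx=8,fy=8,interpolation=cv2.INTER_CUBIC))
go(495.2,-22,303,-80.55)
E
```

```text
t 20.18 pos [454.8 -75.1 330.4] yh -130.95 F [-0.2  0.3 -0.1] M [ 0.08 -0.    0.03] op 45.5
shift [ 0.0274 -0.0666  0.0043] rot [-8.796e-01  0.000e+00  2.000e-04] rotdeg 50.4
```

View pics/w9w.png

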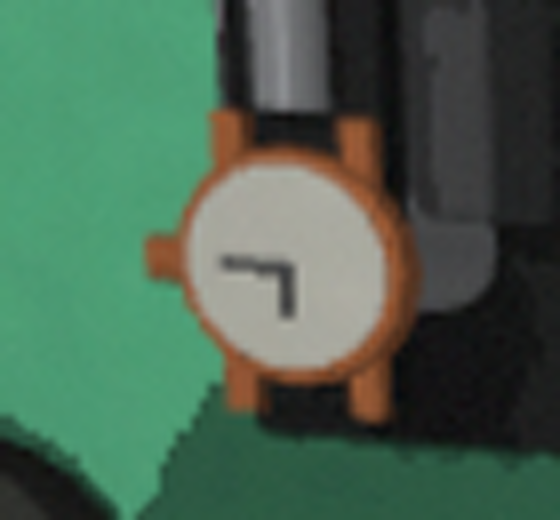

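send_rows:
  rows:
    - [[0.01,-0.01,0,-0.1,0,0,0.3],[0.02,-0.03,0.002,-0.28,0,0,0.15],[0.0274,-0.05,0.004,-0.46,0,0,0.15],[0.0274,-0.06,0.0043,-0.64,0,0,0.15],[0.0274,-0.0666,0.0043,-0.8,0,0,0.15],[0.0274,-0.0666,0.0043,-0.87,0,0,0.15],[0.0274,-0.0666,0.0043,-0.88,0,0,0.15],[0.0274,-0.0666,0.0043,-0.88,0,0,0.15]]

```text
t: 21.18
tool_pos: [495.4, -21.6, 303.0]
tcp_rot: [[-0.0, 0.164, -0.987], [0.0, -0.987, -0.164], [-1.0, -0.0, 0.0]]
force: [-0.8, -0.2, 0.4]
opening: 77.5
```

```bash
python3 - <<'E'
from h import *
go(495.2,-22,303,-80.55)
f=grab_frame("wrist");cv2.imwrite("pics/w14.png",f["img"][:,:,::-1]);crop(f,120,0,220,180,3.5,"w14c.png")
go(495.2,-22,303,-80.55)
print("watch",ray(f,190.44,117.94,75), f["cam_to_world"][:3,3])
E
```

```text
t 21.18 pos [495.4 -21.6 303. ] yh -80.58 F [-0.8 -0.2  0.4] M [ 0.03 -0.04  0.04] op 77.5
shift [-0.      0.0004  0.0002] rot [-0.0005  0.0002  0.0003] rotdeg 0.0
t 21.23 pos [495.3 -21.7 303. ] yh -80.59 F [-0.5  0.2  0.1] M [ 0.01  0.02 -0.01] op 77.5
shift [-0.      0.0003  0.0002] rot [-0.0007  0.0001  0.0003] rotdeg 0.0
watch [541.78748014 165.9424293 ] [570.60588304  -8.61648533 473.22025063]
```

View pics/w14c.png

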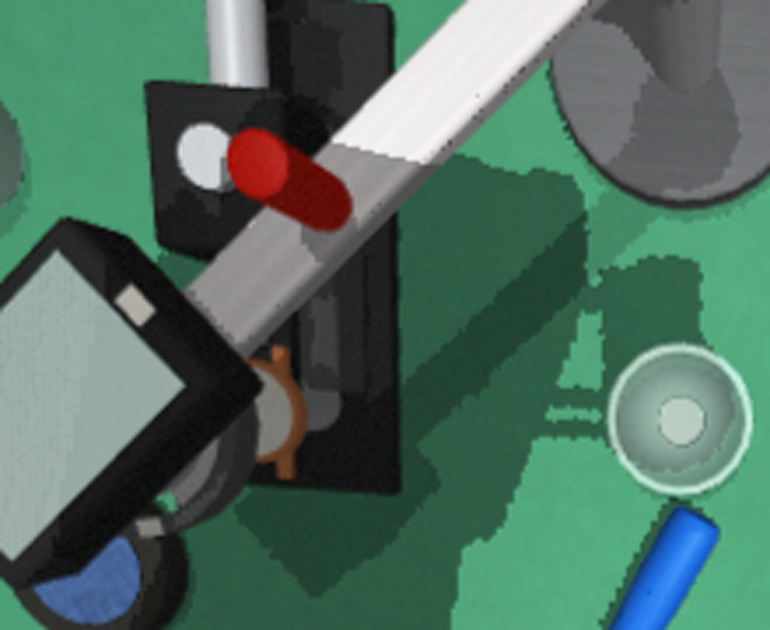

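```bash
python3 - <<'E'
from h import *
im=cv2.imread("pics/w14.png")[50:190,70:210];cv2.imwrite("pics/w14h.png",cv2.resize(im,None,fx=4.2,fy=4.2,interpolation=cv2.INTER_CUBIC))
E
```

```text
(no output)
```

View pics/w14h.png

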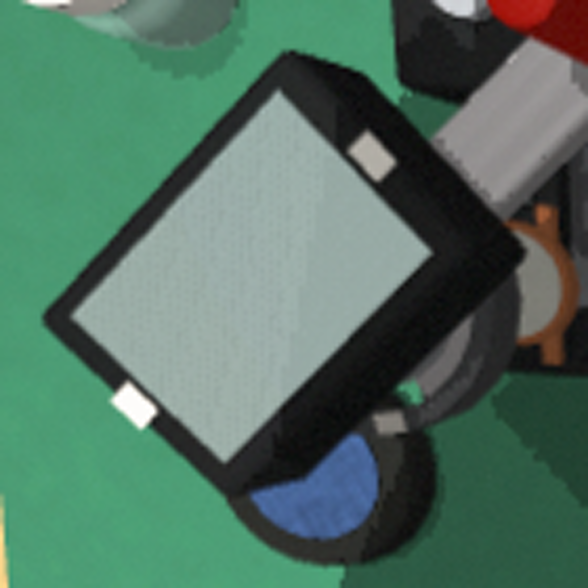

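```bash
python3 - <<'E'
from h import *
f=grab_frame("wrist")
c=lambda x,y:((x+.5)/4.2-.5+70,(y+.5)/4.2-.5+50)
a,b=ray(f,*c(372,156),209),ray(f,*c(134,405),209);d=a-b;h=(a+b)/2
print("head",h,np.degrees(np.arctan2(d[1],d[0])),np.linalg.norm(d))
g=np.mean([ray(f,*c(*q),208) for q in((279,90),(433,254),(225,463),(70,317))],0);print("glass",g)
c3=lambda x,y:((x+.5)/3.5-.5+120,(y+.5)/3.5-.5)
ht=ray(f,*c3(257,163),215);print("handle",ht)
s=ray(f,*c(389,422),171);print("slot mark",s, s-h, np.degrees(np.arctan2(*(s-h)[::-1])),np.hypot(*(s-h)))
w=ray(f,190.44,117.94,75)
print("head-watch",h-w,g-w)
d=h-w;print("tang",d@[.656,.755],"rad",d@[.755,-.656])
E
```

```text
head [542.91576919 162.2115039 ] -40.38332404235203 80.20344604800317
glass [542.62282087 162.67342239]
handle [610.0693847  104.47960795]
slot mark [510.30437066 152.37850468] [-32.61139853  -9.83299922] -163.22087387684863 34.06157935374156
head-watch [ 1.14695461 -3.62011746] [ 0.85400629 -3.15819897]
tang -1.9807864551728795 rad 3.2407477873270114
```

```bash
python3 - <<'E'
from h import *
go(611.5,105.6,300,-131.2)
E
```

```text
t 21.27 pos [495.3 -21.8 303. ] yh -80.58 F [ 0.   0.2 -0.1] M [-0.01 -0.01  0.04] op 77.5
shift [ 0.0031 -0.1067 -0.1355] rot [8.834e-01 1.000e-04 2.000e-04] rotdeg 50.6
```

send_rows:
  rows:
    - [[0,-0.01,-0.01,0.1,0,0,0.3],[0,-0.03,-0.04,0.28,0,0,0.5],[0.003,-0.06,-0.075,0.46,0,0,0.5],[0.003,-0.085,-0.11,0.64,0,0,0.5],[0.003,-0.1,-0.13,0.8,0,0,0.5],[0.003,-0.1067,-0.1355,0.875,0,0,0.5],[0.003,-0.1067,-0.1355,0.8834,0,0,0.5],[0.003,-0.1067,-0.1355,0.8834,0,0,0.5]]

```text
t: 22.28
tool_pos: [611.2, 105.3, 300.0]
tcp_rot: [[-0.0, -0.658, -0.753], [0.0, -0.753, 0.658], [-1.0, 0.0, 0.0]]
force: [0.2, -0.3, -0.4]
opening: 45.5
```

```bash
python3 - <<'E'
from h import *
go(611.5,105.6,186,-131.2)
f=grab_frame("wrist");cv2.imwrite("pics/w15.png",f["img"][:,:,::-1])
E
```

```text
t 22.27 pos [611.2 105.3 300. ] yh -131.14 F [ 0.2 -0.3 -0.4] M [ 0.03  0.03 -0.04] op 45.5
shift [ 0.114  -0.0004 -0.    ] rot [ 0.0011  0.0002 -0.    ] rotdeg 0.1
```

View pics/w15.png

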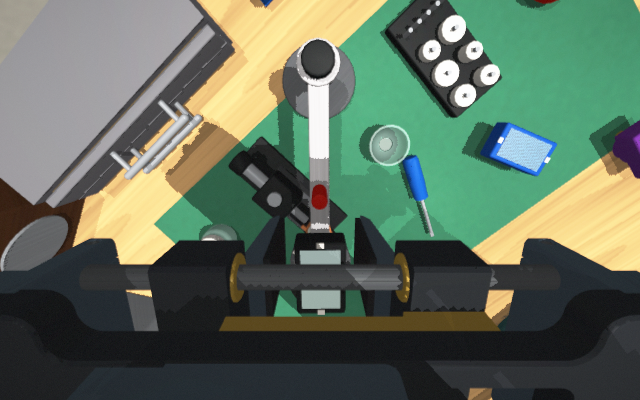

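send_rows:
  rows:
    - [[0.03,0,0,0.001,0,0,0.5],[0.07,-0.0004,0,0.001,0,0,0.5],[0.1,-0.0004,0,0.001,0,0,0.5],[0.112,-0.0004,0,0.001,0,0,0.6],[0.114,-0.0004,0,0.001,0,0,0.75],[0.114,-0.0004,0,0.001,0,0,0.9],[0.114,-0.0004,0,0.001,0,0,0.9],[0.114,-0.0004,0,0.001,0,0,0.9],[0.114,-0.0004,0,0.001,0,0,0.9]]
  force: 8

```text
t: 23.45
tool_pos: [612.1, 105.5, 187.3]
tcp_rot: [[0.001, -0.659, -0.752], [0.0, -0.752, 0.659], [-1.0, -0.001, -0.001]]
force: [-1.1, -1.6, 6.7]
opening: 15.7
```

```bash
python3 - <<'E'
from h import *
go(611.5,105.6,186,-131.2)
p=state()["tool_pos"];print(np.degrees(np.arctan2(18.8-p[1],710.5-p[0])),np.hypot(18.8-p[1],710.5-p[0]))
E
```

```text
t 23.45 pos [612.1 105.5 187.3] yh -131.2 F [-1.1 -1.6  6.7] M [-0.25  0.37  0.03] op 15.7
shift [0.0013 0.0003 0.0005] rot [-0.0001 -0.001   0.0012] rotdeg 0.1
-41.394193215490546 131.16201697937407
```

send_rows:
  rows:
    - [[0,-0.0007,0,0.004,0,0,0.9],[0,-0.0014,0,0.009,0,0,0.9],[0,-0.0014,0,0.009,0,0,0.9],[0,-0.0014,0,0.009,0,0,0.9]]

```text
t: 23.95
tool_pos: [613.0, 106.6, 187.3]
tcp_rot: [[0.001, -0.665, -0.746], [0.0, -0.746, 0.665], [-1.0, -0.001, -0.001]]
force: [-3.4, -3.5, 1.9]
opening: 15.8
```

```bash
python3 - <<'E'
from h import *
go(611.5,105.6,186,-131.2)
p=state()["tool_pos"];print(np.degrees(np.arctan2(18.8-p[1],710.5-p[0])),np.hypot(18.8-p[1],710.5-p[0]))
E
```

```text
t 23.95 pos [613.  106.6 187.3] yh -131.72 F [-3.4 -3.5  1.9] M [-0.57  0.59  0.01] op 15.8
shift [0.0013 0.0017 0.0004] rot [-0.009  -0.0008  0.001 ] rotdeg 0.5
-41.978327886566845 131.21825827274674
```

Moved by about 0.6°. Releasing and backing off.

send_rows:
  rows:
    - [[0,0,0,0,0,0,0.85],[0,0,0,0,0,0,0.7],[0,0,0,0,0,0,0.6],[0,0,0,0,0,0,0.5],[0,0,0,0,0,0,0.5],[-0.03,0,0,0,0,0,0.5],[-0.08,0,0,0,0,0,0.5],[-0.13,0,0,0,0,0,0.5],[-0.144,0,0,0,0,0,0.5],[-0.144,0.03,0,0,0,0,0.5],[-0.144,0.08,0,0,0,0,0.5],[-0.144,0.13,0,0,0,0,0.5]]

```text
t: 25.45
tool_pos: [524.9, 8.8, 330.1]
tcp_rot: [[-0.0, -0.665, -0.747], [0.0, -0.747, 0.665], [-1.0, -0.0, 0.0]]
force: [-0.0, 0.1, -0.2]
opening: 45.8
```

send_rows:
  rows:
    - [[0,0.05,0,0,0,0,0.5],[0,0.09,0,0,0,0,0.5],[0,0.11,0,0,0,0,0.5],[0,0.11,0,0,0,0,0.5]]

```text
t: 25.95
tool_pos: [451.5, -73.8, 329.9]
tcp_rot: [[0.0, -0.666, -0.746], [0.0, -0.746, 0.666], [-1.0, -0.0, 0.0]]
force: [-0.1, -0.5, 0.9]
opening: 45.2
```

```bash
python3 - <<'E'
from h import *
go(495.2,-22,303,-80.55)
t=grab_frame("top");crop(t,250,130,100,100,6,"t16.png")
s=grab_frame("scene");crop(s,310,130,120,130,4.5,"s16.png");cv2.imwrite("pics/s16f.png",s["img"][:,:,::-1])
E
```

```text
t 25.95 pos [451.5 -73.8 329.9] yh -131.76 F [-0.1 -0.5  0.9] M [ 0.05 -0.03 -0.05] op 45.2
shift [ 0.0269 -0.0678  0.0019] rot [-8.939e-01  1.000e-04  3.000e-04] rotdeg 51.2
```

View pics/t16.png

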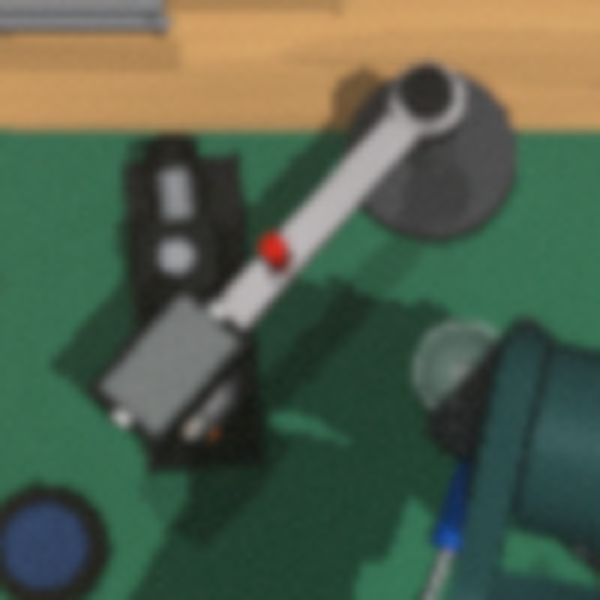

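View pics/s16.png

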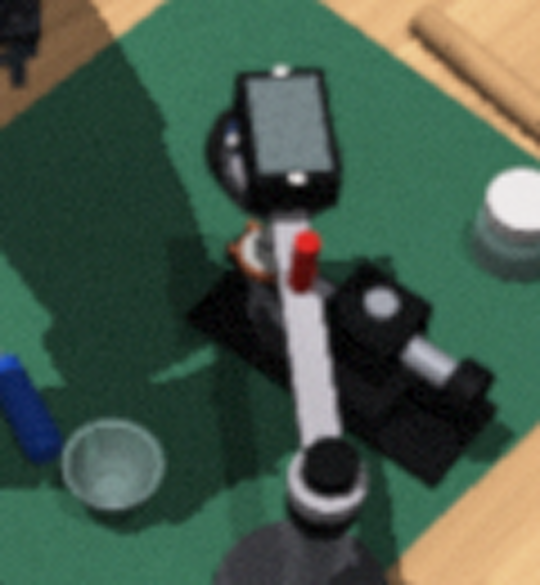

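View pics/s16f.png

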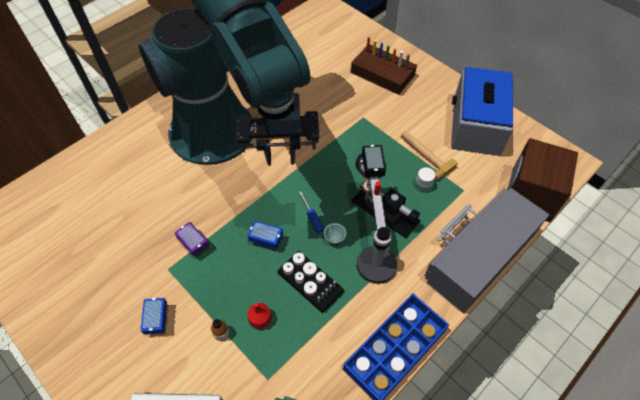

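```bash
python3 - <<'E'
from h import *
t=grab_frame("top"); s=grab_frame("scene")
T=lambda x,y,z: ray(t,(x+.5)/6-.5+250,(y+.5)/6-.5+130,z)
S=lambda x,y,z: ray(s,(x+.5)/4.5-.5+310,(y+.5)/4.5-.5+130,z)
a,b=S(297,178,209),S(280,71,209);d=a-b
hs=(a+b)/2;print("scene head",hs,np.degrees(np.arctan2(d[1],d[0])))
ps=np.array([712,17]);e=ps-hs;print("arm",np.degrees(np.arctan2(e[1],e[0])))
ht=np.mean([T(*q,208) for q in((184,296),(242,341),(155,436),(98,385))],0)
print("top head",ht)
for h,w in((hs,[546.2,163.1]),(ht,[540.4,165.4])):
  d=h-np.array(w);print(d,"tang",d@[.667,.745],"rad",d@[.745,-.667])
E
```

```text
scene head [546.66628523 163.65750105] -40.6969651991894
arm -41.57428556692761
top head [544.54454006 163.83840018]
[0.46628523 0.55750105] tang 0.7263505252808922 rad -0.024470705703438466
[ 4.14454006 -1.56159982] tang 1.601016354084303 rad 4.129269425515379
```

```bash
python3 - <<'E'
from cell import order,state
print(order.hand_in()); print(state()["t"])
E
```

```text
the job is handed in; nothing more can be done
None
the job is handed in; nothing more can be done
```

The magnifier head is in the collar, twisted to its stop and centred over the watch as well as the cameras can measure. I handed the job in at about 26 s.

**What I did**
- **Fitting:** I picked the black head, not the blue or purple ones, and lowered it through the slots until it bore on the collar. The tool height there was 182.4–182.6 mm; I had worked out 182.6 for a flush fit.
- **Twisting:** I turned it clockwise until the stop pushed back with about 1.6 N m, then let go. In the wrist camera the head was then at 11.2° and the arm at 10.7°.
- **Swinging:** I pinched the red handle, swung the arm about 52° to the watch, then added a second nudge of about 0.6° because the first stop was about 2 mm short.

**Last checks, robot clear of everything**
- **Across the arm:** the head is +0.7 mm (scene camera) to +1.6 mm (top camera) from the watch.
- **Along the arm:** the cameras disagree, about 0 mm (scene) against +4 mm (top). The arm's fixed length means I could not adjust this.
- **In line with the arm:** the final scene picture gave −40.7° for the head and −41.6° for the arm. That is within what the picture resolution can tell apart.
- **Watch, vise and other items:** in the last pictures they looked unmoved, judged by eye. I had no check on how flush the head sits beyond the contact force and height.

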